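# Reset the guarded tape-pitch selector of a reel counter

## Robot

A 6-joint arm with a two-finger parallel gripper is mounted at the origin on the work surface. World frame = base frame: x ahead of the robot, y to its left, z up, the work surface at z = 0. Lengths are in mm, angles in degrees, forces in N, time in s.
With the tool pointing down it reaches from about 350 to 850 mm from the base axis. Payload 8.1 kg.
Tool frame: the origin (TCP) lies midway between the tips of the shut fingers; the grasp point (between the pads) lies 19 mm behind it; z points along the fingers, y is the direction in which the jaws open and shut (so a half turn about z gives the same grasp; the last joint's range is limited). The gripper opens to 85 mm and grips with 20 to 120 N. Pads are 22 mm wide; open, the fingers measure 114 mm over their backs; the gripper's body (76 mm by 85 mm) begins 54 mm behind the grasp point. The pads swing forward as they close: fully open they stand 13 mm farther back than shut.
Start: joints at [69.649, 7.471, 85.268, -0, 87.261, -4.893], TCP at [159.901, 578.305, 231.292] pointing down, gripper open.
Joint ranges: [-169.43, 169.43], [-51.17, 129.36], [1.28, 143.12], [-76.62, 256.62], [0, 156.53], [-152.29, 152.29]. Speed limits (degrees/s): [136.94, 136.94, 159.86, 180, 180, 180].

## Interface

Orientations are given as [roll, pitch, yaw] about the fixed x, y, z axes, in that order (R = Rz(yaw) Ry(pitch) Rx(roll)).
In Python, from bench import r gives the robot as it stands.
- The arm moves only by the tool carry_out, never from a script. Its argument "increments" is a list of rows, each a list of 3 entries, a list of its own where there are three numbers: the shift along the tool's x, y, z in m, then the turn, a rotation vector about the tool's x, y, z in rad, then the closure, from 0 (fully open) to 1 (shut). A call has 1 to 12 rows; each row shifts and turns the pose as measured when the row begins, along the tool's axes as they then stand; what a row does not reach is not made up. A row lasts 1/10 s, in which the tool goes at most 50 mm and 8.59 degrees, less where a joint would pass 70% of its speed; a pose out of reach is approached as far as the arm can. A call with a gripper value outside its range is refused whole. The fingers move at their own pace and stop on an object; "newtons" is the grip in N (left out, the last holds). Time passes only in rows, so rows that do not move let the fingers close. It gives the time, the measured TCP pose, the force and the opening at its end, in the units of the state.
- r.sense(): the state, without advancing time (a new reading comes with each control period).
- r.snapshot(name): name is "scene" or "side" or "wrist"; returns a dict with "image" (420x560x3 uint8, blue, green, red), "vertical_fov" (degrees; the focal length in pixels is half the picture's height over the tangent of half this angle, whatever the lens; pixels are square), "cx", "cy" (the principal point, pixels), "rvec" (rotation vector, rad) and "tvec" (3), from world to camera coordinates, as OpenCV has them. Camera axes: x right, y down, z forward; pixel columns grow to the right and rows downward; lengths in mm; the calibration is good to about 2 mm. A picture is of the moment at which its call begins. There is no depth.
- r.hand_in(): hands the job in, once; it reports no verdict.
The state is a dict: "time": time; "joint_pos": joint angles; "qd": joint speeds; "joint_efforts": joint torques, N m; "tool_pos": TCP position; "tcp_rot": TCP orientation; "ft_force": force on the tool from outside, world axes, zero at the start; "wrist_torque": the same for the moment, N m; "finger_gap": finger opening in mm.
Only numpy, scipy, OpenCV 4.12 (cv2) and the standard library are available. Lean on these libraries where they do the work, as an engineer would, in place of code of your own. Each camera call takes 0.05 s, during which the arm holds its last target.

## Task

The next reel has another tape pitch, so reset the reel counter's guarded selector. Lift the clear guard by its orange handle until its stay catches, ease it back onto the stay and let go, so that it stands open by itself; never let it drop. Then push the black selector knob down until you just feel it land, which frees its lock (how deep differs from counter to counter: do not ram it, and do not twist it while it is still locked), turn it clockwise from the white mark to the next one, green, and let it come up and lock there. Leave the guard propped open and the spare reel, label roll and scanner where they lie.

Things in the scene. Friction and masses are not known exactly. Their poses are not given: they have to be found in the camera images.
- counter: Reel counter, fixed to the bench: white housing 260 (x) x 500 (y) x 78 mm, grey deck on top, a 178 mm reel lying on a platter at each side (tops 99 mm up, 71 mm and more from the centre line). Origin: underside centre; x points away from the operator, y to the left along the housing, z up. The guard and selector sit on its centre line.
- hinge (a point): Middle of the guard's hinge line, which runs along the counter's y axis: 15 mm beyond the counter's origin, 14 mm above the deck (92 mm above the bench).
- handle (a point): Middle of the guard's orange pull bar: round, 10 mm thick, 70 mm long, parallel to the hinge, 40 mm in front of the guard's front wall and free all round (35 mm gap). Shut, it is 175 mm nearer the operator than the hinge line and 12 mm above it; it swings on the guard about the hinge.
- guard (a joint): Opening angle of the clear guard, rad: 0 shut, grows as the handle rises and goes back over the hinge; end stop 1.86. Guard: box 135 long, 120 wide, 49 mm high with black rims, open below, 0.2 to 0.33 kg. Hinge spring and weight always pull it shut (about 2 N at the handle; 1 N near open). It falls shut from any angle unless the stay holds it, which is at about 1.67 to 1.69.
- stay (a joint): Angle of the guard's stay, rad: a steel rod 62 mm long with an orange tip, pivoted on the deck 38 mm in front of the hinge line, 53 mm left of the centre line. 0 lies flat towards the operator; shut guard 0.05. A light spring keeps its tip on the guard's left rim. At guard angle 1.73 to 1.76 it jumps from about 2.16 to 2.28, behind the catch. When it carries the guard it reads 2.24 to 2.25.
- stay_tip (a point): Centre of the orange 8 mm tip of the stay. An orange catch (ramp, then a 5 mm step) on the underside of the guard's left rim, 45 mm from the hinge line, goes over it as the guard is raised past about 1.75 rad; lowered again, the guard rests with the step on this tip.
- knob (a point): Centre of the selector's black bar grip, on its vertical turning axis, 39 mm above the deck, on the counter's centre line 92 mm in front of the hinge: bar 46 long, 16 wide, 30 mm high, long way along its white pointer line (the x axis of this point; at the start yaw is 0.52 above the counter's). It stands on a 50 mm round skirt (top 15 mm below this point) that goes down with it.
- plunger (a joint): How far the selector is pushed down, m: 0 up, locked. Spring: 3 N starts it, then 0.7 N per mm. It lands on a hard stop between 0.0028 and 0.0088, wherever the hidden lock ring is shimmed; the lock key clears its teeth only 0.6 mm before that. Landing is felt as a steep rise of force after 5 to 9.3 N; some 12 N in all is a good push. Neither stop nor key may take over 15 N.
- selector (a joint): Selector angle, rad, clockwise from above positive. Lock notches at about 0 (white mark), 1.047 (green) and 2.094 (orange), up to 0.05 off the mark and with 0.06 play either way. It turns easily (0.03 N m) while pushed down onto its stop; otherwise the key jams on the teeth. Let up within 0.08 of a notch it finds it and rises to plunger 0; elsewhere it stays stuck down.
- spare_reel: Bystander: loose dark reel lying flat, 178 mm across, 13 mm high; origin underside centre.
- label_roll: Bystander: loose white paper label roll standing on its end, 76 mm across, 55 mm high; origin underside centre.
- scanner: Bystander: loose grey and black hand scanner lying down, 200 x 58 x 43 mm; origin underside, near its middle.

How it is judged (in metres and radians):
On the way, in this order (a step that is already met when the one before it is completed fails the run):
1. the guard stands open on its stay by itself, let go (value of joint guard between 1.62 and 1.73 rad and velocity of joint guard above -0.05 rad/s and value of joint stay above 2.21 rad and contact force between counter and the fingers below 0.1 N and contact force between counter and the arm below 0.1 N), for 0.3 s.
2. the selector is held down clear of its lock and turned off the white mark (value of joint plunger above 0.0018 m and value of joint selector above 0.3 rad), for 0.05 s.
At the end, for the whole second after the job is handed in: The guard stands propped on its stay (1.62 to 1.73 rad) and the selector points at the green mark (1.047 rad, within 0.13), up and locked (plunger under 1 mm) (value of joint guard between 1.62 and 1.73 rad and value of joint selector between 0.917 and 1.177 rad and value of joint plunger below 0.001 m); the robot touches nothing.
It fails at once if the selector is rammed on its stop or forced against its lock (over 15 N on the stop or the lock key) (contact force between any of key, foot and anything else above 15 N).
It fails at once if the guard drops: it swings shut faster than 2.5 rad/s (velocity of joint guard below -2.5 rad/s).
It fails at once if spare reel moved by more than 20 mm (distance of spare_reel from where it was at the start of the episode above 0.02 m).
It fails at once if label roll moved by more than 20 mm (distance of label_roll from where it was at the start of the episode above 0.02 m).
It fails at once if scanner moved by more than 20 mm (distance of scanner from where it was at the start of the episode above 0.02 m).
It also fails if it takes over 72 s, if anything falls off the work surface, if the arm or the gripper's body presses on something with over 40 N, if the wrist force passes 120 N, or if a joint passes its speed limit or range.

## Working session

There is one attempt and no reset: what is moved stays moved. The work goes in short steps, Python scripts to look and compute and a tool call to move; the robot and the scene stay as the last step left them, time stands still between calls to the robot, and variables do not carry over. Pictures are saved under pics/ and viewed, and the job is handed in when it is done.

Besides the shell and the picture viewer there is one more tool, called after "Request:" as a command line: name --argument value ..., lists and objects as JSON in quotes. carry_out: Moves the arm, as the interface text tells. Its arguments: {"type":"object","properties":{"increments":{"type":"array"},"newtons":{"type":"number"}},"required":["increments"]}

```bash
mkdir -p pics; ls; python3 - <<'E'
from bench import r
import cv2
s=r.sense(); print(s)
for n in ("scene","side","wrist"):
    d=r.snapshot(n); cv2.imwrite(f"pics/{n}0.png",d["image"]); print(n,d["vertical_fov"],d["cx"],d["cy"],d["rvec"],d["tvec"])
E
```

```text
pics
{'time': 0.0, 'joint_pos': array([ 6.96491340e+01,  7.51445242e+00,  8.53316154e+01, -1.39913418e-03,
        8.72619660e+01, -4.89371404e+00]), 'qd': array([-0.02859428,  0.07388317,  0.02688746, -0.03160214,  0.00815042,
       -0.01575275]), 'joint_efforts': array([-3.23936465e-04, -5.69392061e+01, -5.00551558e+01, -3.83915203e-04,
        1.52707152e-02, -2.05384407e-05]), 'tool_pos': array([159.70543034, 577.76368505, 230.22888887]), 'tcp_rot': array([-1.79892241e+02, -7.82378149e-03,  1.64542909e+02]), 'ft_force': array([-0.23540325, -0.68808132, -0.3266952 ]), 'wrist_torque': array([-0.01431219, -0.0085001 , -0.05737485]), 'finger_gap': 85.64793001092721}
scene 46.62180683202912 277.70085857431883 208.08326444679759 [ 1.23592791  2.17937084 -1.03971996] [ 194.48148457 -249.00947604 1773.93289648]
side 49.58470112827186 276.5813608643797 211.24973045217254 [ 2.15624632 -0.81951237  0.39742054] [-337.28332088  373.33980253  961.27620078]
wrist 59.687368659056474 278.39350464081275 212.34670386885006 [-2.28630567 -1.73991678 -0.27885196] [-599.59885265  -41.82169816  380.10495357]
```

View pics/scene0.png

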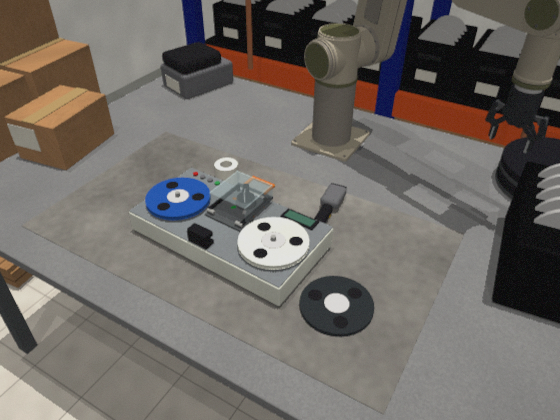

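View pics/side0.png

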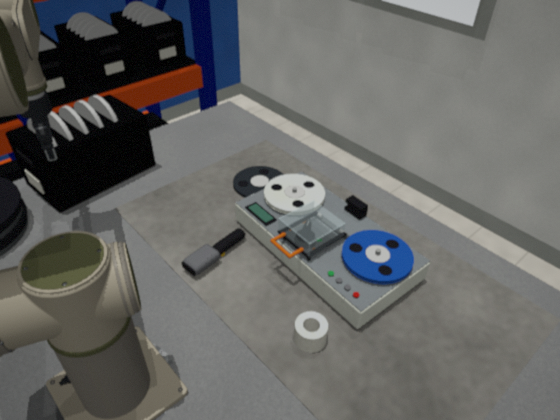

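View pics/wrist0.png

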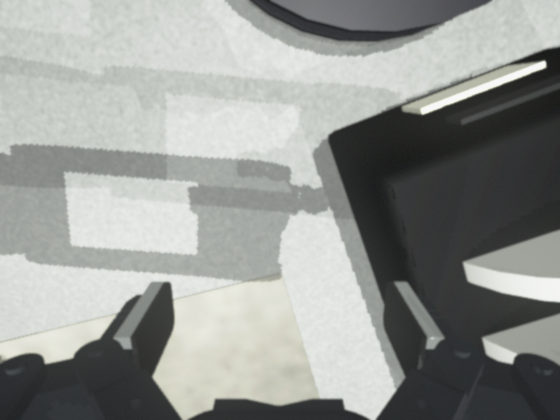

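```bash
python3 - <<'E'
import cv2
a=cv2.imread("pics/scene0.png")[140:300,120:345]; cv2.imwrite("pics/sc1.png",cv2.resize(a,None,fx=3.5,fy=3.5,interpolation=cv2.INTER_CUBIC))
a=cv2.imread("pics/side0.png")[160:330,225:435]; cv2.imwrite("pics/si1.png",cv2.resize(a,None,fx=3.5,fy=3.5,interpolation=cv2.INTER_CUBIC))
E
```

```text
(no output)
```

View pics/sc1.png

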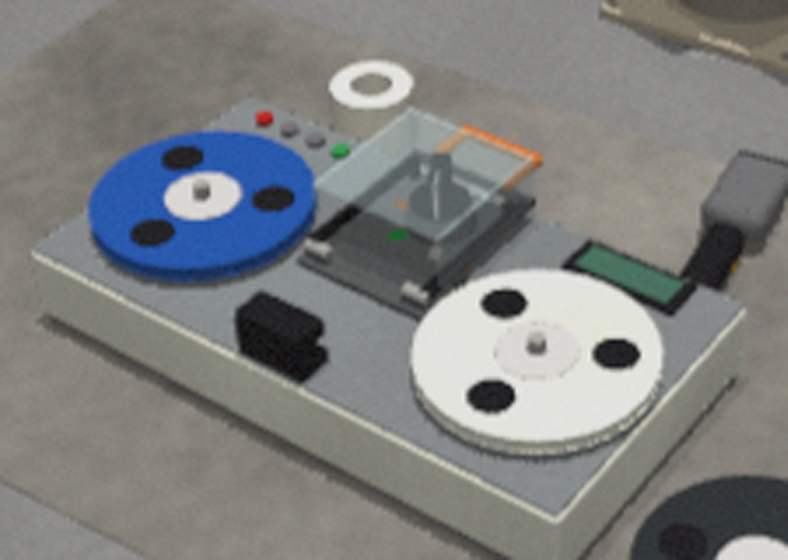

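View pics/si1.png

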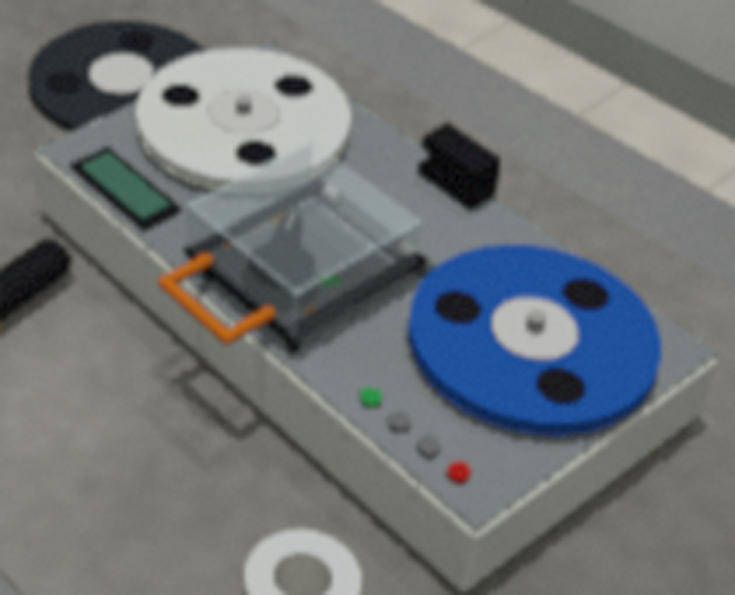

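```bash
cat > h.py <<'E'
import numpy as np, cv2
from scipy.optimize import least_squares
from scipy.spatial.transform import Rotation as R
CAL={}
def K(fov,cx,cy): 
    f=210/np.tan(np.radians(fov/2)); return np.array([[f,0,cx],[0,f,cy],[0,0,1.]])
CAL["scene"]=(K(46.62180683202912,277.70085857431883,208.08326444679759),np.array([1.23592791,2.17937084,-1.03971996]),np.array([194.48148457,-249.00947604,1773.93289648]))
CAL["side"]=(K(49.58470112827186,276.5813608643797,211.24973045217254),np.array([2.15624632,-0.81951237,0.39742054]),np.array([-337.28332088,373.33980253,961.27620078]))
def proj(n,p,cal=None):
    k,rv,tv=cal or CAL[n]; return cv2.projectPoints(np.asarray(p,float).reshape(-1,1,3),rv,tv,k,None)[0].reshape(-1,2)
def calof(d): return (K(d["vertical_fov"],d["cx"],d["cy"]),np.array(d["rvec"]),np.array(d["tvec"]))
def loc2w(c,p):
    p=np.atleast_2d(np.asarray(p,float)); ca,sa=np.cos(c[2]),np.sin(c[2])
    return np.c_[c[0]+ca*p[:,0]-sa*p[:,1],c[1]+sa*p[:,0]+ca*p[:,1],p[:,2]]
E
python3 - <<'E'
from h import *
obs=[("scene",(130,-250,78),(33,253)),("scene",(130,250,78),(558,520)),("scene",(-130,250,78),(745,312)),("scene",(-130,-250,78),(250,100)),
("side",(-130,-250,78),(472,533)),("side",(130,-250,78),(715,360)),("side",(-130,250,78),(38,152)),
("scene",(-160,-35,104),(465,128)),("scene",(-160,35,104),(540,160)),("side",(-160,-35,104),(228,337)),("side",(-160,35,104),(165,282))]
off={"scene":(120,140),"side":(225,160)}
def res(c): return np.concatenate([proj(n,loc2w(c,p))[0]-(np.array(q)/3.5+off[n]) for n,p,q in obs])
b=min((least_squares(res,[500,0,y],loss='soft_l1') for y in (0,.5,-.5)),key=lambda s:s.cost)
print(b.x,np.degrees(b.x[2])); print(res(b.x).reshape(-1,2).round(1))
for n,p in dict(hinge=(15,0,92),handle=(-160,0,104),knob=(-77,0,117)).items(): print(n,loc2w(b.x,p))
E
```

```text
[ 6.28638694e+02 -3.95257907e+00 -5.76385807e-02] -3.30244740943058
[[-2.2 -1.5]
 [-0.6  0.1]
 [ 1.3 -2.4]
 [ 0.1 -2. ]
 [ 0.5  0.3]
 [ 2.2 -2.1]
 [-2.1 -1.8]
 [ 0.5  1.2]
 [-1.   0.2]
 [-1.  -0.3]
 [-0.6 -0.2]]
hinge [[643.61378458  -4.81667914  92.        ]]
handle [[468.90439713   5.26448836 104.        ]]
knob [[5.51766564e+02 4.83134627e-01 1.17000000e+02]]
```

Request:
carry_out --increments '[[[0,0,-0.02],[0,0,0],0],[[0,0,-0.02],[0,0,0],0],[[0,0,0],[0,0,0],0],[[0,0,0],[0,0,0],0],[[0,0,0],[0,0,0],0]]'

```text
time: 0.65
tool_pos: [159.2, 576.5, 267.3]
tcp_rot: [-179.6, -0.0, 164.5]
ft_force: [-0.1, 0.4, 0.2]
finger_gap: 85.6
```

```bash
cat >> h.py <<'E'
def Rt(rpy): return R.from_euler('xyz',rpy,degrees=True)
def plan(p0,r0,p1,r1,n=None,close=0,mm=40,dg=7):
    """straight path, rows in the tool frame"""
    r0=r0 if isinstance(r0,R) else Rt(r0); r1=r1 if isinstance(r1,R) else Rt(r1)
    rv=(r0.inv()*r1).as_rotvec(); D=np.array(p1)-p0
    n=n or int(np.ceil(max(np.linalg.norm(D)/mm,np.degrees(np.linalg.norm(rv))/dg)))
    out=[]
    for i in range(n):
        rc=r0*R.from_rotvec(rv*i/n)
        t=rc.inv().apply(D/n)/1000
        out.append([[round(float(x),4) for x in t],[round(float(x),3) for x in rv/n],close])
    print(n); print(str(out).replace(' ',''))
def tool(yaw,tilt):
    """yaw rad of approach plane; tilt deg below horizontal; jaws in vertical plane"""
    t=np.radians(tilt); z=np.array([np.cos(t)*np.cos(yaw),np.cos(t)*np.sin(yaw),-np.sin(t)])
    y=np.array([np.sin(t)*np.cos(yaw),np.sin(t)*np.sin(yaw),np.cos(t)]); x=np.cross(y,z)
    return R.from_matrix(np.c_[x,y,z])
C=np.array([628.6,-4.0,-0.0576])
def handle(th,c=None):
    c=C if c is None else c
    return loc2w(c,(15-175*np.cos(th)+12*np.sin(th),0,92+175*np.sin(th)+12*np.cos(th)))[0]
E
python3 - <<'E'
from h import *; from bench import r
s=r.sense(); print(s['time'],s['tool_pos'],s['tcp_rot'],s['joint_pos'])
plan(s['tool_pos'],s['tcp_rot'],[410,10,300],tool(-.0576,90))
E
```

```text
0.65 [159.22008801 576.45842217 267.27862964] [-1.79575186e+02 -3.68115558e-02  1.64540354e+02] [ 6.96481118e+01  6.88115041e+00  8.21746937e+01  4.47901879e-04
  9.13705616e+01 -4.89236935e+00]
16
[[[-0.0245,-0.03,-0.0018],[-0.0,0.0,0.085],0],[[-0.027,-0.0278,-0.0019],[-0.0,0.0,0.085],0],[[-0.0293,-0.0254,-0.0019],[-0.0,0.0,0.085],0],[[-0.0313,-0.0228,-0.0019],[-0.0,0.0,0.085],0],[[-0.0331,-0.0201,-0.0019],[-0.0,0.0,0.085],0],[[-0.0347,-0.0172,-0.0019],[-0.0,0.0,0.085],0],[[-0.036,-0.0142,-0.0019],[-0.0,0.0,0.085],0],[[-0.0371,-0.0111,-0.002],[-0.0,0.0,0.085],0],[[-0.0379,-0.0079,-0.002],[-0.0,0.0,0.085],0],[[-0.0384,-0.0046,-0.002],[-0.0,0.0,0.085],0],[[-0.0387,-0.0014,-0.002],[-0.0,0.0,0.085],0],[[-0.0387,0.0019,-0.002],[-0.0,0.0,0.085],0],[[-0.0384,0.0052,-0.002],[-0.0,0.0,0.085],0],[[-0.0378,0.0084,-0.002],[-0.0,0.0,0.085],0],[[-0.0369,0.0116,-0.002],[-0.0,0.0,0.085],0],[[-0.0358,0.0147,-0.002],[-0.0,0.0,0.085],0]]
```

Request:
carry_out --increments '[[[-0.0245,-0.03,-0.002],[0,0,0.085],0],[[-0.027,-0.028,-0.002],[0,0,0.085],0],[[-0.029,-0.0254,-0.003],[0,0,0.085],0],[[-0.0313,-0.0228,-0.003],[0,0,0.085],0],[[-0.033,-0.02,-0.003],[0,0,0.085],0],[[-0.0347,-0.0172,-0.003],[0,0,0.085],0],[[-0.036,-0.0142,-0.003],[0,0,0.085],0],[[-0.037,-0.011,-0.003],[0,0,0.085],0],[[-0.038,-0.008,-0.003],[0,0,0.085],0],[[-0.0384,-0.0046,-0.003],[0,0,0.085],0],[[-0.0387,-0.0014,-0.003],[0,0,0.085],0],[[-0.0387,0.002,-0.003],[0,0,0.085],0]]'

```text
time: 1.85
tool_pos: [339.8, 133.0, 290.0]
tcp_rot: [-178.8, 1.0, 104.3]
ft_force: [1.2, 0.2, -0.4]
finger_gap: 85.3
```

```bash
python3 - <<'E'
from h import *; from bench import r
s=r.sense(); print(s['time'],s['tool_pos'],s['tcp_rot'],s['joint_pos'])
q=tool(-.0576,50); d=q.as_matrix()[:,2]
plan(s['tool_pos'],s['tcp_rot'],handle(0)+19*d-130*d+[0,0,80],q,close=0.6)
E
```

```text
1.85 [339.79693055 133.00688133 289.97074977] [-178.8376962     1.03213823  104.33913472] [ 14.35134878 -30.43202151 112.19840547  -1.04570558  99.39479133
  -0.13756319]
7
[[[-0.0191,0.0037,0.0033],[-0.101,-0.012,0.043],0.6],[[-0.0189,0.0042,0.0039],[-0.101,-0.012,0.043],0.6],[[-0.0187,0.0045,0.0046],[-0.101,-0.012,0.043],0.6],[[-0.0184,0.0048,0.0053],[-0.101,-0.012,0.043],0.6],[[-0.0181,0.0051,0.006],[-0.101,-0.012,0.043],0.6],[[-0.0178,0.0052,0.0068],[-0.101,-0.012,0.043],0.6],[[-0.0175,0.0052,0.0075],[-0.101,-0.012,0.043],0.6]]
```

```bash
python3 - <<'E'
from h import *
D=[(7.514,85.33,599.4,230.2),(6.881,82.17,598.0,267.3),(-30.43,112.2,364.9,290.)]
A=[];b=[]
for q2,q3,r,z in D:
    q2,q3=np.radians([q2,q3]);s=q2+q3
    A+=[[1,0,np.sin(q2),np.sin(s),np.cos(s)],[0,1,np.cos(q2),np.cos(s),-np.sin(s)]];b+=[r,z]
x,*o=np.linalg.lstsq(np.array(A),b,rcond=None);print(x,o)
E
```

```text
[ -3.11073859 -78.01666508 369.25930464 556.42545318  30.38141816] [array([0.02337976]), np.int32(5), array([2.97393428, 2.44752116, 0.39304675, 0.09818428, 0.03505954])]
```

Request:
carry_out --increments '[[[-0.019,0.004,0.003],[-0.1,-0.012,0.043],0.6],[[-0.019,0.004,0.003],[-0.1,-0.012,0.043],0.6],[[-0.019,0.0045,0.004],[-0.1,-0.012,0.043],0.6],[[-0.0184,0.005,0.005],[-0.1,-0.012,0.043],0.6],[[-0.018,0.005,0.005],[-0.1,-0.012,0.043],0.6]]'

```text
time: 2.35
tool_pos: [423.7, 46.4, 273.7]
tcp_rot: [154.4, 2.1, 90.5]
ft_force: [0.8, 0.7, -1.1]
finger_gap: 34.2
```

```bash
python3 - <<'E'
from h import *; from bench import r
s=r.sense(); print(s['time'],s['tool_pos'],s['tcp_rot'],s['joint_pos'],s['finger_gap'],Rt(s['tcp_rot']).as_matrix())
q=tool(-.0576,50); d=q.as_matrix()[:,2]
plan(s['tool_pos'],s['tcp_rot'],handle(0)+19*d-80*d+[0,0,20],q,close=0.6)
E
```

```text
2.35 [423.71536906  46.42541688 273.68662432] [154.37195019   2.12846701  90.50218752] [  1.30260863 -51.10605441 129.34220006  -2.3330151   76.15778414
   0.3596412 ] 34.24755516981823 [[-0.00875867  0.90144546  0.43280408]
 [ 0.99927168  0.02396598 -0.02969413]
 [-0.03714021  0.43222878 -0.90099883]]
3
[[[-0.0117,-0.0133,0.0322],[-0.083,-0.002,0.025],0.6],[[-0.012,-0.0157,0.031],[-0.083,-0.002,0.025],0.6],[[-0.0124,-0.0179,0.0296],[-0.083,-0.002,0.025],0.6]]
```

```bash
cat >> h.py <<'E'
L6=None
def fk(q2,q3,S,k):
    a1,d1,L2,L3,o,L6=k; q2,q3,S=np.radians([q2,q3,S]); s=q2+q3
    return np.array([a1+L2*np.sin(q2)+L3*np.sin(s)+o*np.cos(s)+L6*np.sin(S), d1+L2*np.cos(q2)+L3*np.cos(s)-o*np.sin(s)+L6*np.cos(S)])
def ik(rr,z,tilt,k):
    b=least_squares(lambda q:fk(q[0],q[1],90+tilt,k)-[rr,z],[-20,110]); return b.x,90+tilt-b.x.sum(),b.cost
E
python3 - <<'E'
from h import *
D=[(7.514,85.33,180,599.4,230.2),(6.881,82.17,179.6,598.0,267.3),(-30.43,112.2,178.9,364.9,290.),(-51.106,129.342,154.3,426.2,273.7)]
b=least_squares(lambda k:np.concatenate([fk(*d[:3],k)-d[3:] for d in D]),[0,100,370,556,30,180]); k=b.x; print(k.round(1).tolist(),b.fun.round(1))
for tilt in (45,50,55,60,65,70,75,80,90):
    t=np.radians(tilt)
    for back in (0,60):
        print(tilt,back,ik(469.+(19-back)*np.cos(t),104-(19-back)*np.sin(t),tilt,k))
E
```

```text
[-0.3, 299.4, 373.5, 551.4, 6.4, 405.5] [-0.5  0.2  0.7  0.2  0.  -1.4 -0.2  1. ]
45 0 (array([-71.3225747 , 164.99654318]), np.float64(41.32603152567587), np.float64(1.2924697071141057e-26))
45 60 (array([-98.31544472, 169.22254826]), np.float64(64.09289645849908), np.float64(7.270142102516845e-26))
50 0 (array([-60.13898668, 158.3718207 ]), np.float64(41.76716598062717), np.float64(1.6802106192483375e-24))
50 60 (array([-77.75003473, 160.06683317]), np.float64(57.68320156691334), np.float64(3.4331226595218434e-26))
55 0 (array([-51.5472627 , 152.50197779]), np.float64(44.045284906628694), np.float64(1.2924697071141057e-26))
55 60 (array([-64.85284427, 152.9797494 ]), np.float64(56.87309487109107), np.float64(2.5138535803369357e-24))
60 0 (array([-44.14393817, 146.97597113]), np.float64(47.167967032025715), np.float64(3.8067271842345146e-26))
60 60 (array([-54.69820574, 146.58631552]), np.float64(58.11189021613737), np.float64(4.0389678347315804e-28))
65 0 (array([-37.41082283, 141.64478395]), np.float64(50.76603887573859), np.float64(1.1410084133116715e-26))
65 60 (array([-45.96416
[... 248 characters left out ...]
856), np.float64(8.982135359656685e-22))
75 0 (array([-25.0781031 , 131.31905775]), np.float64(58.75904534827308), np.float64(1.334122937168581e-19))
75 60 (array([-30.77009812, 128.97587099]), np.float64(66.79422712469189), np.float64(2.7464981276174747e-26))
80 0 (array([-19.26158283, 126.26465791]), np.float64(62.99692491325547), np.float64(6.593973602075415e-19))
80 60 (array([-23.84534922, 123.34329372]), np.float64(70.50205549522435), np.float64(4.0389678347315804e-26))
90 0 (array([ -8.05627502, 116.30129825]), np.float64(71.7549767751854), np.float64(1.2924697071141057e-26))
90 60 (array([-10.77269379, 112.23143091]), np.float64(78.54126288351569), np.float64(5.2862011020966925e-24))
```

```bash
python3 - <<'E'
from h import *; from bench import r
s=r.sense()
q=tool(-.0576,72); d=q.as_matrix()[:,2]
p=handle(0)+19*d-110*d; print(p)
plan(s['tool_pos'],s['tcp_rot'],p,q,close=0.7,mm=30)
E
```

```text
[440.79143665   6.82975274 190.54614298]
4
[[[-0.0092,-0.0054,0.0209],[0.034,0.002,0.019],0.7],[[-0.0093,-0.0045,0.021],[0.034,0.002,0.019],0.7],[[-0.0094,-0.0036,0.0211],[0.034,0.002,0.019],0.7],[[-0.0095,-0.0027,0.0212],[0.034,0.002,0.019],0.7]]
```

Request:
carry_out --increments '[[[-0.009,-0.005,0.021],[0.034,0.002,0.019],0.7],[[-0.009,-0.0045,0.021],[0.034,0.002,0.019],0.7],[[-0.0095,-0.004,0.021],[0.034,0.002,0.019],0.7],[[-0.0095,-0.003,0.021],[0.034,0.002,0.019],0.7],[[0,0,0],[0,0,0],0.7]]'

```text
time: 2.85
tool_pos: [439.2, 4.3, 181.1]
tcp_rot: [162.5, -0.0, 86.2]
ft_force: [-0.8, -1.0, 0.4]
finger_gap: 25.6
```

```bash
python3 - <<'E'
from h import *; from bench import r
s=r.sense(); print(s['time'],s['tool_pos'],s['tcp_rot'],s['joint_pos'],s['finger_gap'])
d=r.snapshot('wrist'); cv2.imwrite('pics/w1.png',cv2.resize(d['image'],None,fx=1.4,fy=1.4))
cal=calof(d); np.save('w1.npy',np.array([cal[0].ravel(),0,0],dtype=object),allow_pickle=True)
import pickle; pickle.dump(cal,open('w1.pkl','wb'))
for p in [(-160,-35,104),(-160,35,104),(-130,0,78),(-77,0,132)]: print(p,proj('',loc2w(C,p),cal)*1.4)
E
```

```text
2.85 [439.21545739   4.34575336 181.09689148] [ 1.62512946e+02 -2.46575095e-02  8.62377056e+01] [ -6.94733601 -37.51010811 129.61138101   1.04013371  70.44126564
  -3.37898127] 25.639437770516974
(-160, -35, 104) [[398.17767461 372.90127601]]
(-160, 35, 104) [[397.74231808 230.25268957]]
(-130, 0, 78) [[436.36609829 283.44075271]]
(-77, 0, 132) [[588.02694118 304.62351531]]
```

View pics/w1.png

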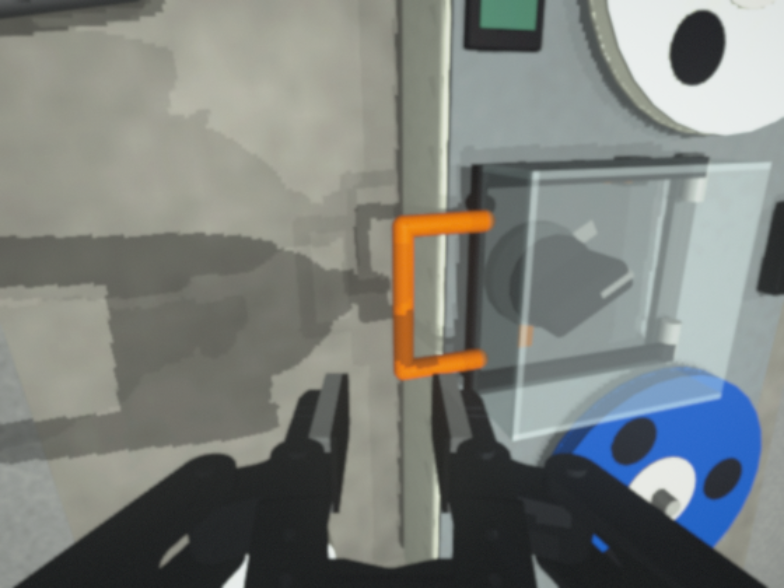

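```bash
python3 - <<'E'
from h import *
import pickle; CAL['w1']=pickle.load(open('w1.pkl','rb'))
obs=[("scene",(130,-250,78),(33,253)),("scene",(130,250,78),(558,520)),("scene",(-130,250,78),(745,312)),("scene",(-130,-250,78),(250,100)),
("side",(-130,-250,78),(472,533)),("side",(130,-250,78),(715,360)),("side",(-130,250,78),(38,152)),
("scene",(-160,-35,104),(465,128)),("scene",(-160,35,104),(540,160)),("side",(-160,-35,104),(228,337)),("side",(-160,35,104),(165,282))]
obs=[(n,p,np.array(q)/3.5+{"scene":(120,140),"side":(225,160)}[n],1) for n,p,q in obs]
obs+=[("w1",(-160,-35,104),np.array((405,370))/1.4,1.5),("w1",(-160,35,104),np.array((403.5,222))/1.4,1.5)]
def res(c): return np.concatenate([w*(proj(n,loc2w(c,p))[0]-q) for n,p,q,w in obs])
b=least_squares(res,[628,-4,-.05],loss='soft_l1'); print(b.x,res(b.x).reshape(-1,2).round(1).tolist())
b=least_squares(lambda c:res(c)[-4:],b.x);print(b.x,handle(0,b.x))
E
```

```text
[ 6.31500734e+02 -2.24438743e+00 -5.83438503e-02] [[-2.4, -0.8], [-0.7, 1.3], [1.4, -1.5], [-0.0, -1.4], [0.6, -0.8], [2.2, -3.0], [-1.6, -2.5], [0.5, 1.9], [-1.0, 0.9], [-0.6, -1.2], [-0.2, -1.1], [-1.5, -1.8], [0.3, 3.5]]
[ 6.31831448e+02 -5.05073074e-01 -5.02587330e-02] [472.03348096   7.53293928 104.        ]
```

```bash
sed -i 's/^C=.*/C=np.array([631.7,-1.2,-0.055])/' h.py; python3 - <<'E'
from h import *; from bench import r
s=r.sense()
q=tool(-.055,72); d=q.as_matrix()[:,2]
p=handle(0)+19*d; print(p)
plan(s['tool_pos'],s['tcp_rot'],p-50*d,q,close=0.7,mm=20)
plan(p-50*d,q,p,q,close=0.7,mm=20)
E
```

```text
[477.80438376   7.27280403  85.92992619]
3
[[[0.0016,0.0022,0.0179],[-0.002,0.001,-0.003],0.7],[[0.0016,0.0022,0.0179],[-0.002,0.001,-0.003],0.7],[[0.0016,0.0021,0.0179],[-0.002,0.001,-0.003],0.7]]
3
[[[-0.0,-0.0,0.0167],[0.0,0.0,0.0],0.7],[[-0.0,-0.0,0.0167],[0.0,0.0,0.0],0.7],[[-0.0,-0.0,0.0167],[0.0,0.0,0.0],0.7]]
```

Request:
carry_out --increments '[[[0.002,0.003,0.016],[-0.002,0,-0.003],0.72],[[0.0016,0.0025,0.016],[-0.002,0,-0.003],0.72],[[0.0016,0.0025,0.014],[-0.002,0,-0.003],0.72],[[0,0,0],[0,0,0],0.72]]'

```text
time: 3.3
tool_pos: [463.2, 10.3, 144.0]
tcp_rot: [161.6, 0.2, 86.9]
ft_force: [-0.7, -0.1, 0.2]
finger_gap: 24.1
```

```bash
python3 - <<'E'
from h import *; from bench import r
s=r.sense(); print(s['tool_pos'],s['tcp_rot'],s['joint_pos'],s['finger_gap'])
q=tool(-.055,72); d=q.as_matrix()[:,2]
p=handle(0)+19*d; print(p)
plan(s['tool_pos'],s['tcp_rot'],p,q,close=0.72,mm=20)
d=r.snapshot('wrist'); cv2.imwrite('pics/w2.png',cv2.resize(d['image'],None,fx=1.4,fy=1.4))
E
```

```text
[463.20659685  10.25219651 143.99322187] [1.61598307e+02 1.60000269e-01 8.69198559e+01] [ -5.58223152 -31.59878534 130.05801352   0.71502344  63.15088323
  -2.74767534] 24.112256375186945
[477.80438376   7.27280403  85.92992619]
3
[[[-0.0007,-0.0014,0.0199],[0.002,0.001,0.001],0.72],[[-0.0007,-0.0014,0.0199],[0.002,0.001,0.001],0.72],[[-0.0007,-0.0014,0.0199],[0.002,0.001,0.001],0.72]]
```

View pics/w2.png

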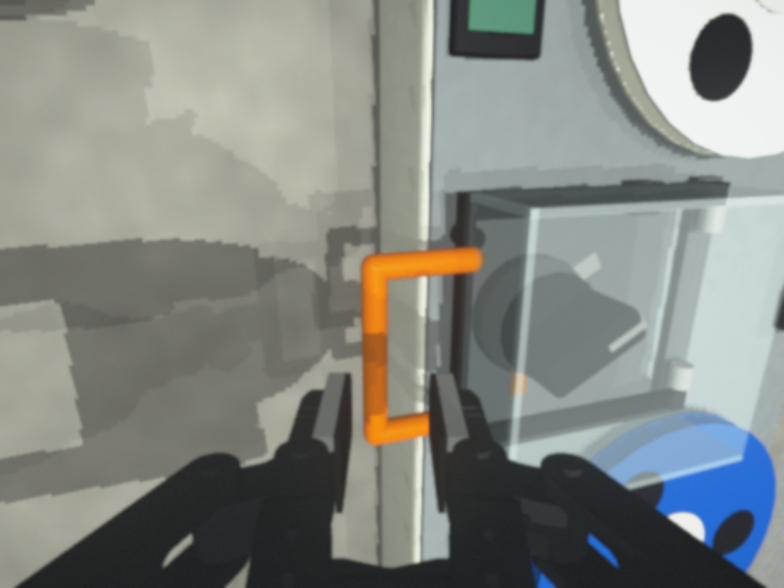

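```bash
python3 - <<'E'
from h import *; from bench import r
d=r.snapshot('wrist'); cal=calof(d); s=r.sense()
for y in (35,0,-35): print(proj('',loc2w(C,(-160,y,104)),cal)*1.4)
M=Rt(s['tcp_rot']).as_matrix()
for a in (-19,0,20,40,43,60): print(a,proj('',s['tool_pos']+a*M[:,2],cal)*1.4)
print(s['tool_pos'])
E
```

```text
[[373.568245   263.81618495]]
[[374.28434185 350.40289745]]
[[374.92580692 427.96552132]]
-19 [[388.03246468 435.47818997]]
0 [[388.19687044 400.84624187]]
20 [[388.3341257  371.93352303]]
40 [[388.44505024 348.567353  ]]
43 [[388.45987959 345.44356046]]
60 [[388.53655773 329.29136887]]
[463.86669907   9.98688711 145.92031824]
```

Request:
carry_out --increments '[[[-0.001,-0.0025,0.017],[0.002,0,0.001],0.72],[[-0.001,-0.002,0.017],[0.002,0,0.001],0.72],[[-0.001,-0.001,0.016],[0.002,0,0.001],0.72],[[0,0,0],[0,0,0],0.72]]' --newtons 40

```text
time: 3.8
tool_pos: [476.7, 6.9, 102.9]
tcp_rot: [161.3, 0.1, 86.9]
ft_force: [-0.6, -0.3, -0.0]
finger_gap: 24.5
```

```bash
cat > st.py <<'E'
from h import *; from bench import r
import sys
s=r.sense(); print(s['time'],s['tool_pos'].round(1),s['tcp_rot'].round(2),s['joint_pos'].round(1),s['finger_gap'].round(1),s['ft_force'].round(2),s['wrist_torque'].round(3))
M=Rt(s['tcp_rot']).as_matrix(); print('grasp',(s['tool_pos']-19*M[:,2]).round(1),'d',M[:,2].round(3),'y',M[:,1].round(3))
if len(sys.argv)>2:
    d=r.snapshot(sys.argv[1]); cv2.imwrite(f'pics/{sys.argv[2]}.png',cv2.resize(d['image'],None,fx=1.4,fy=1.4))
E
python3 st.py wrist w3; python3 -c "
from h import *;print(handle(0))"
```

```text
[471.941939   7.595564 104.      ]Traceback (most recent call last):
  File "st.py", line 3, in <module>
    s=r.sense(); print(s['time'],s['tool_pos'].round(1),s['tcp_rot'].round(2),s['joint_pos'].round(1),s['finger_gap'].round(1),s['ft_force'].round(2),s['wrist_torque'].round(3))
                                                                                                      ^^^^^^^^^^^^^^^^^^^^^
AttributeError: 'float' object has no attribute 'round'
```

Request:
carry_out --increments '[[[0,-0.003,0.008],[0,0,0],0.72],[[0,-0.002,0.008],[0,0,0],0.72],[[0,0,0],[0,0,0],0.72]]'

```text
time: 4.1
tool_pos: [479.1, 6.9, 89.0]
tcp_rot: [161.0, 0.2, 86.9]
ft_force: [1.0, -0.3, -0.8]
finger_gap: 24.0
```

```bash
sed -i "s/s\['finger_gap'\].round(1)/s['finger_gap']/" st.py
python3 st.py wrist w3
```

```text
4.1 [479.1   6.9  89. ] [1.6095e+02 1.6000e-01 8.6880e+01] [ -5.9 -24.8 131.7   0.9  54.1  -3.2] 23.979495503392055 [ 1.01 -0.28 -0.83] [-0.025  0.158 -0.013]
grasp [472.9   7.3 107. ] d [ 0.326 -0.02  -0.945] y [ 0.944 -0.051  0.326]
```

View pics/w3.png

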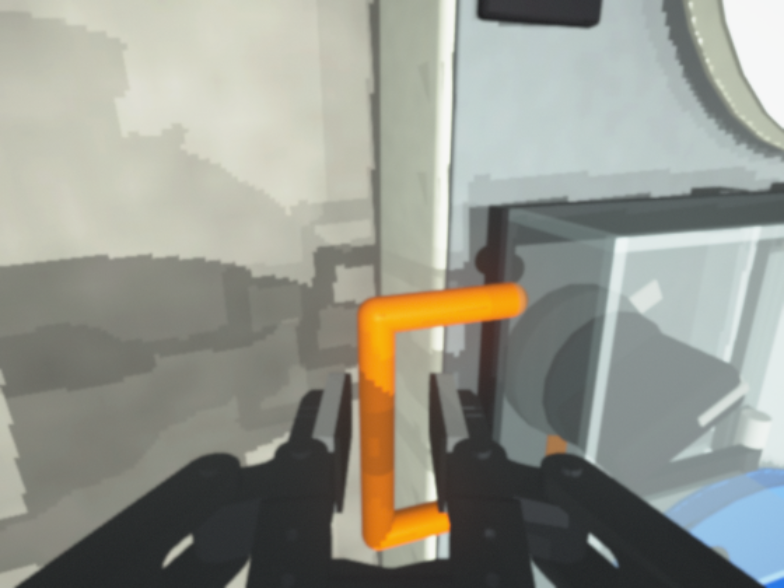

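Request:
carry_out --increments '[[[0,-0.0035,0.0025],[0,0,0],0.72],[[0,0,0],[0,0,0],0.8],[[0,0,0],[0,0,0],0.9],[[0,0,0],[0,0,0],1],[[0,0,0],[0,0,0],1]]' --newtons 40

```text
time: 4.65
tool_pos: [476.0, 7.1, 86.4]
tcp_rot: [161.0, 0.2, 86.9]
ft_force: [2.1, 0.7, -2.4]
finger_gap: 8.8
```

```bash
python3 st.py wrist w4
```

```text
4.65 [476.    7.1  86.4] [161.01   0.17  86.89] [ -5.9 -25.2 132.2   0.9  54.   -3.2] 8.766257239511702 [ 2.13  0.72 -2.37] [ 0.038  0.102 -0.023]
grasp [469.8   7.4 104.4] d [ 0.325 -0.02  -0.946] y [ 0.944 -0.05   0.325]
```

View pics/w4.png

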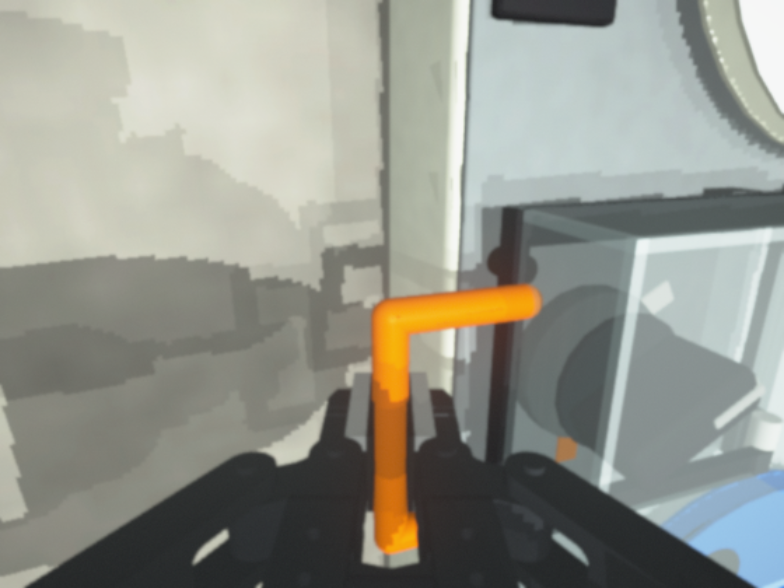

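```bash
sed -i 's/^C=.*/C=np.array([629.6,-1.4,-0.055])/' h.py; cat >> h.py <<'E'
def theta(g,c=None):
    c=C if c is None else c
    ca,sa=np.cos(c[2]),np.sin(c[2]); dx=ca*(g[0]-c[0])+sa*(g[1]-c[1])-15; dz=g[2]-92
    return np.arctan2(dz,-dx)-np.arctan2(12,175), np.hypot(dx,dz)-175.41
def arc(s,th1,n,tilt1,lift=0):
    r0=Rt(s['tcp_rot']); M=r0.as_matrix(); g=s['tool_pos']-19*M[:,2]; t0,e=theta(g)
    tilt0=np.degrees(np.arcsin(-M[2,2])); print('theta',t0,'rad err',e,'tilt',tilt0)
    rc=r0;p=s['tool_pos'];out=[]
    for i in range(1,n+1):
        th=t0+(th1-t0)*i/n; q=tool(C[2],tilt0+(tilt1-tilt0)*i/n); pt=handle(th)+19*q.as_matrix()[:,2]
        rv=(rc.inv()*q).as_rotvec(); t=rc.inv().apply(pt-p)/1000
        out.append([[round(float(x),4) for x in t],[round(float(x),3) for x in rv],1]); rc=q;p=pt
    print(str(out).replace(' ',''))
E
python3 - <<'E'
from h import *; from bench import r
s=r.sense(); arc(s,0.4,6,76)
E
```

```text
theta 0.0022286280463688773 rad err 0.06412286047549287 tilt 71.00438374400568
[[[-0.0001,0.0047,-0.0105],[0.015,0.003,0.002],1],[[-0.0,0.0052,-0.0103],[0.015,0.0,-0.0],1],[[0.0,0.0057,-0.01],[0.015,0.0,0.0],1],[[-0.0,0.0062,-0.0097],[0.015,0.0,-0.0],1],[[-0.0,0.0067,-0.0093],[0.015,-0.0,0.0],1],[[0.0,0.0072,-0.0089],[0.015,-0.0,-0.0],1]]
```

Request:
carry_out --increments '[[[0,0.0047,-0.0105],[0.015,0,0],1],[[0,0.0052,-0.0103],[0.015,0,0],1],[[0,0.0057,-0.01],[0.015,0,0],1],[[0,0.0062,-0.0097],[0.015,0,0],1]]'

```text
time: 5.1
tool_pos: [483.2, 6.7, 130.3]
tcp_rot: [164.7, 0.2, 86.9]
ft_force: [-0.7, -0.5, -1.5]
finger_gap: 8.3
```

```bash
python3 st.py side s4; python3 - <<'E'
from h import *; from bench import r
s=r.sense(); arc(s,0.9,8,80)
E
```

```text
5.1 [483.2   6.7 130.3] [164.68   0.17  86.86] [ -5.7 -23.1 125.1   0.6  62.7  -2.8] 8.330109504998838 [-0.73 -0.52 -1.52] [-0.015  0.317 -0.022]
grasp [478.2   7.  148.6] d [ 0.264 -0.017 -0.964] y [ 0.963 -0.052  0.264]
theta 0.2723989691191185 rad err 0.43381621467366926 tilt 74.65403071732914
[[[-0.0001,0.0084,-0.0107],[0.012,0.003,0.001],1],[[0.0,0.0088,-0.0104],[0.012,0.0,-0.0],1],[[0.0,0.0095,-0.0098],[0.012,0.0,-0.0],1],[[0.0,0.0101,-0.0091],[0.012,-0.0,0.0],1],[[0.0,0.0107,-0.0084],[0.012,0.0,-0.0],1],[[-0.0,0.0112,-0.0076],[0.012,-0.0,0.0],1],[[0.0,0.0117,-0.0069],[0.012,0.0,0.0],1],[[-0.0,0.0121,-0.0061],[0.012,-0.0,-0.0],1]]
```

View pics/s4.png

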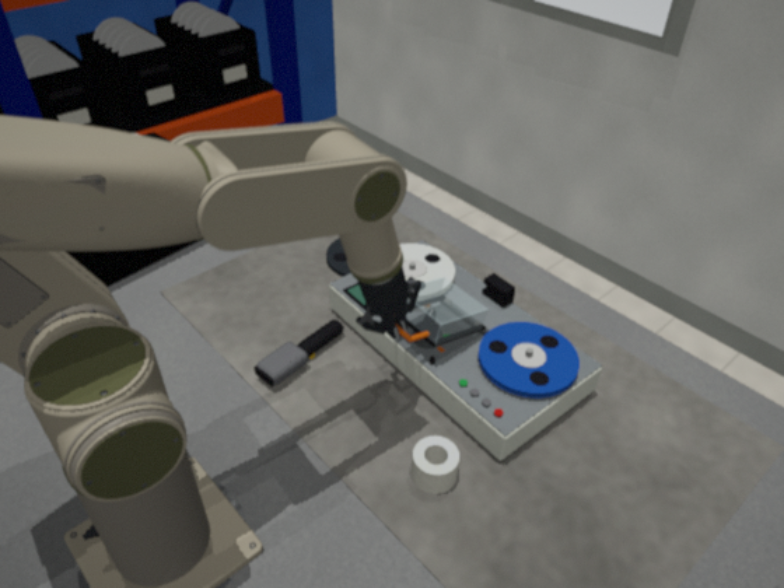

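Request:
carry_out --increments '[[[0,0.0084,-0.0107],[0.012,0,0],1],[[0,0.009,-0.0104],[0.012,0,0],1],[[0,0.0095,-0.0098],[0.012,0,0],1],[[0,0.01,-0.0091],[0.012,0,0],1],[[0,0.0107,-0.0084],[0.012,0,0],1],[[0,0.0112,-0.0076],[0.012,0,0],1],[[0,0.0117,-0.0069],[0.012,0,0],1],[[0,0.012,-0.006],[0.012,0,0],1]]'

```text
time: 5.95
tool_pos: [537.0, 3.7, 212.3]
tcp_rot: [172.3, 0.2, 86.9]
ft_force: [-6.5, 0.1, 2.6]
finger_gap: 8.5
```

```bash
python3 st.py; python3 - <<'E'
from h import *; from bench import r
s=r.sense(); arc(s,1.4,8,86)
E
```

```text
5.95 [537.    3.7 212.3] [172.34   0.24  86.91] [ -5.1  -9.4 104.3   0.   77.5  -2. ] 8.513651744835782 [-6.53  0.05  2.64] [ 0.007  0.989 -0.059]
grasp [534.4   4.  231.2] d [ 0.133 -0.011 -0.991] y [ 0.99  -0.053  0.133]
theta 0.8320573170297203 rad err 2.1652946471416215 tilt 82.3374620386241
[[[-0.0001,0.0119,-0.0041],[0.008,0.004,0.002],1],[[0.0,0.0111,-0.0053],[0.008,0.0,-0.0],1],[[-0.0,0.0114,-0.0046],[0.008,-0.0,0.0],1],[[0.0,0.0117,-0.0038],[0.008,0.0,-0.0],1],[[0.0,0.0119,-0.0031],[0.008,0.0,-0.0],1],[[-0.0,0.0121,-0.0023],[0.008,0.0,0.0],1],[[0.0,0.0122,-0.0015],[0.008,-0.0,0.0],1],[[0.0,0.0123,-0.0007],[0.008,0.0,-0.0],1]]
```

Request:
carry_out --increments '[[[0,0.011,-0.006],[0.008,0,0],1],[[0,0.0111,-0.0055],[0.008,0,0],1],[[0,0.0114,-0.0048],[0.008,0,0],1],[[0,0.0117,-0.004],[0.008,0,0],1],[[0,0.0119,-0.0033],[0.008,0,0],1]]'

```text
time: 6.45
tool_pos: [590.1, 0.8, 242.9]
tcp_rot: [175.1, 0.3, 86.9]
ft_force: [-2.8, 0.4, -1.3]
finger_gap: 8.5
```

```bash
python3 st.py side s5; python3 - <<'E'
from h import *; from bench import r
s=r.sense(); arc(s,1.6,6,90)
E
```

```text
6.45 [590.1   0.8 242.9] [175.1    0.26  86.91] [-4.8  0.9 91.1 -0.1 83.1 -1.7] 8.511714014432801 [-2.84  0.37 -1.29] [-0.004  0.614  0.009]
grasp [588.5   1.  261.8] d [ 0.085 -0.009 -0.996] y [ 0.995 -0.053  0.085]
theta 1.1919770803369365 rad err 3.4329591116408267 tilt 85.00708418240407
[[[-0.0001,0.0122,0.0011],[0.014,0.004,0.001],1],[[0.0,0.0115,-0.0016],[0.015,-0.0,0.0],1],[[-0.0,0.0116,-0.001],[0.015,0.0,0.0],1],[[0.0,0.0116,-0.0003],[0.015,-0.0,0.0],1],[[-0.0,0.0116,0.0003],[0.015,-0.0,-0.0],1],[[0.0,0.0116,0.0009],[0.015,-0.0,0.0],1]]
```

View pics/s5.png

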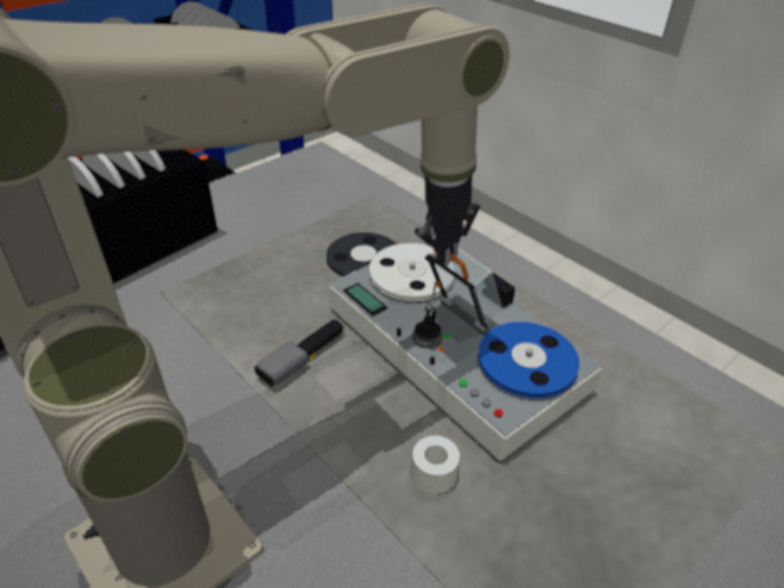

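Request:
carry_out --increments '[[[0,0.0115,-0.0025],[0.014,0,0],1],[[0,0.0115,-0.002],[0.014,0,0],1],[[0,0.0116,-0.0013],[0.014,0,0],1],[[0,0.0116,-0.0006],[0.014,0,0],1],[[0,0.0116,0],[0.014,0,0],1]]'

```text
time: 7.0
tool_pos: [647.9, -2.3, 253.1]
tcp_rot: [179.3, 0.3, 86.9]
ft_force: [-3.0, -0.7, 2.0]
finger_gap: 8.6
```

```bash
python3 st.py; python3 - <<'E'
from h import *; from bench import r
s=r.sense(); arc(s,1.78,8,90)
E
```

```text
7.0 [647.9  -2.3 253.1] [179.31   0.27  86.92] [-4.6 13.8 75.9 -0.3 89.6 -1.5] 8.565934640890891 [-3.02 -0.72  2.01] [ 0.024  0.785 -0.036]
grasp [647.7  -2.2 272.1] d [ 0.012 -0.005 -1.   ] y [ 0.998 -0.054  0.012]
theta 1.5194591273528235 rad err 4.734945695682256 tilt 89.26093236086227
[[[-0.0001,0.0056,0.005],[0.001,0.005,0.001],1],[[-0.0,0.0057,0.0004],[0.002,-0.0,0.0],1],[[0.0,0.0056,0.0006],[0.002,-0.0,0.0],1],[[0.0,0.0056,0.0008],[0.002,0.0,0.0],1],[[-0.0,0.0056,0.001],[0.002,0.0,-0.0],1],[[-0.0,0.0056,0.0011],[0.002,0.0,0.0],1],[[0.0,0.0055,0.0013],[0.002,0.0,-0.0],1],[[-0.0,0.0055,0.0015],[0.002,-0.0,0.0],1]]
```

Request:
carry_out --increments '[[[0,0.006,0.0002],[0,0,0],1],[[0,0.006,0.0004],[0,0,0],1],[[0,0.006,0.0006],[0,0,0],1],[[0,0.006,0.0008],[0,0,0],1],[[0,0.006,0.001],[0,0,0],1],[[0,0.006,0.001],[0,0,0],1]]'

```text
time: 7.6
tool_pos: [685.4, -4.3, 249.0]
tcp_rot: [179.3, 0.3, 86.9]
ft_force: [-1.9, 0.1, -1.9]
finger_gap: 8.2
```

```bash
python3 st.py side s6; python3 - <<'E'
from h import *; from bench import r
s=r.sense(); arc(s,1.78,4,90)
import cv2
d=r.snapshot('scene'); 
a=d['image'][120:280,120:345]; cv2.imwrite("pics/sc6.png",cv2.resize(a,None,fx=3.5,fy=3.5,interpolation=cv2.INTER_CUBIC))
a=cv2.imread('pics/s6.png')[180:440,380:620]; cv2.imwrite("pics/s6c.png",cv2.resize(a,None,fx=2.3,fy=2.3,interpolation=cv2.INTER_CUBIC))
E
```

```text
7.6 [685.4  -4.3 249. ] [179.3    0.27  86.92] [-4.5 19.7 69.2 -0.3 90.3 -1.4] 8.195458862368193 [-1.9   0.07 -1.91] [ 0.05   0.681 -0.018]
grasp [685.1  -4.2 268. ] d [ 0.012 -0.005 -1.   ] y [ 0.998 -0.054  0.012]
theta 1.7330221289179555 rad err 5.086373847054546 tilt 89.22566501232
[[[-0.0001,0.0007,0.0054],[0.003,0.005,0.001],1],[[-0.0,0.0019,0.0005],[0.003,-0.0,0.0],1],[[0.0,0.0019,0.0005],[0.003,0.0,-0.0],1],[[0.0,0.0019,0.0006],[0.003,0.0,0.0],1]]
```

View pics/s6c.png

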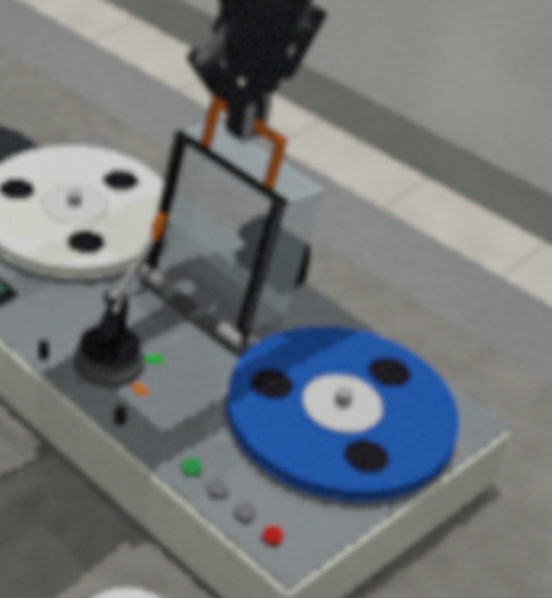

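View pics/sc6.png

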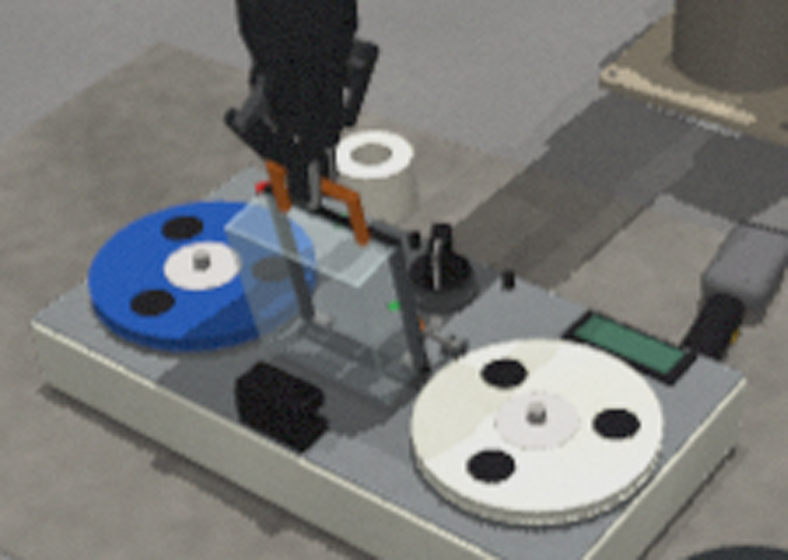

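Request:
carry_out --increments '[[[0,0.005,0.001],[0,0,0],1],[[0,0.005,0.0012],[0,0,0],1],[[0,0.003,0.001],[0,0,0],1],[[0,0,0],[0,0,0],1]]'

```text
time: 8.1
tool_pos: [699.6, -5.1, 245.1]
tcp_rot: [179.3, 0.3, 86.9]
ft_force: [-2.5, -0.5, 0.4]
finger_gap: 8.2
```

```bash
python3 st.py side s7; python3 - <<'E'
from h import *; from bench import r
s=r.sense(); arc(s,1.67,4,90)
a=r.snapshot('side')['image'][130:310,280:440]; cv2.imwrite("pics/s7c.png",cv2.resize(a,None,fx=3.3,fy=3.3,interpolation=cv2.INTER_CUBIC))
E
```

```text
8.1 [699.6  -5.1 245.1] [179.32   0.28  86.92] [-4.5 22.1 66.7 -0.3 90.5 -1.4] 8.196388022853887 [-2.53 -0.47  0.37] [ 0.03   0.429 -0.065]
grasp [699.4  -5.  264.1] d [ 0.012 -0.005 -1.   ] y [ 0.998 -0.054  0.012]
theta 1.8102544137787895 rad err 5.256364528838702 tilt 89.26797648118078
[[[-0.0001,-0.0076,0.0032],[0.002,0.005,0.001],1],[[0.0,-0.006,-0.0016],[0.003,-0.0,-0.0],1],[[-0.0,-0.0061,-0.0014],[0.003,-0.0,0.0],1],[[-0.0,-0.0061,-0.0012],[0.003,-0.0,0.0],1]]
```

View pics/s7c.png

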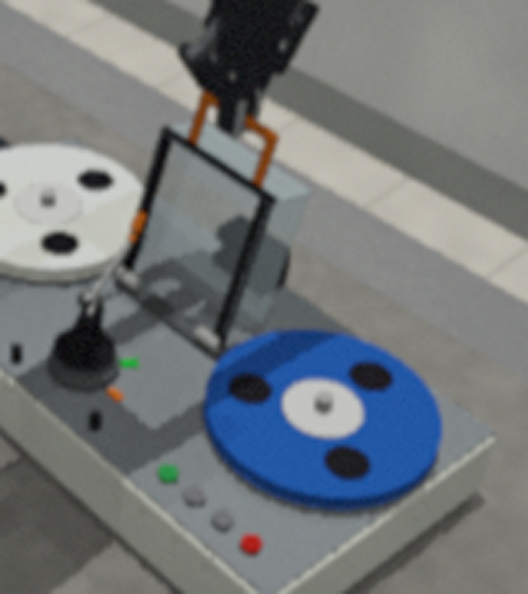

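Request:
carry_out --increments '[[[0,-0.004,-0.0012],[0,0,0],1],[[0,-0.004,-0.0012],[0,0,0],1],[[0,-0.004,-0.001],[0,0,0],1],[[0,-0.004,-0.001],[0,0,0],1]]'

```text
time: 8.6
tool_pos: [682.5, -4.2, 249.9]
tcp_rot: [179.2, 0.3, 86.9]
ft_force: [-0.1, -0.3, -0.1]
finger_gap: 8.2
```

```bash
cat > cr.py <<'E'
from h import *; from bench import r
import sys
s=r.sense(); M=Rt(s['tcp_rot']).as_matrix(); print(theta(s['tool_pos']-19*M[:,2]),s['ft_force'],s['wrist_torque'])
a=r.snapshot('side')['image'][130:310,280:440]; cv2.imwrite(f"pics/{sys.argv[1]}.png",cv2.resize(a,None,fx=3.3,fy=3.3,interpolation=cv2.INTER_CUBIC))
E
python3 cr.py s8
```

```text
(np.float64(1.7126519882655464), np.float64(5.466843691332542)) [-0.07154099 -0.29832795 -0.06593055] [-0.065323   -0.11802043 -0.04613334]
```

View pics/s8.png

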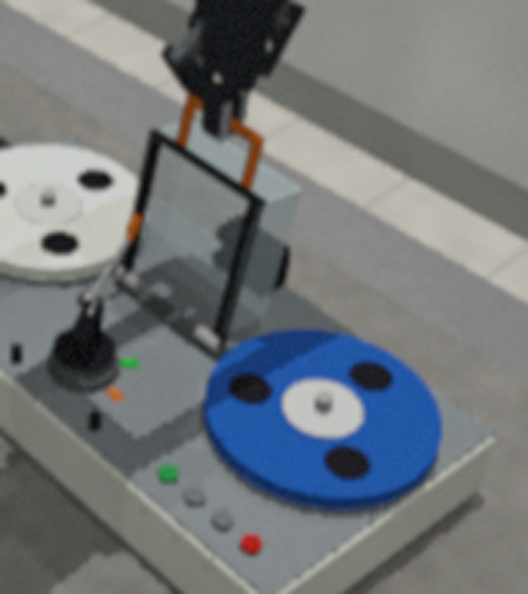

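Force along the closing direction is fading (bar no longer pulls). Ease a little more to feel the stay.

Request:
carry_out --increments '[[[0,-0.003,-0.0007],[0,0,0],1],[[0,-0.003,-0.0006],[0,0,0],1]]'

```text
time: 8.85
tool_pos: [675.8, -3.8, 251.2]
tcp_rot: [179.2, 0.3, 86.9]
ft_force: [1.6, 0.6, -1.0]
finger_gap: 8.3
```

```bash
python3 cr.py s9
```

```text
(np.float64(1.6743178186616294), np.float64(5.497177622592147)) [ 1.56026972  0.64548563 -1.04343509] [-0.06526873 -0.33144112  0.04204037]
```

View pics/s9.png

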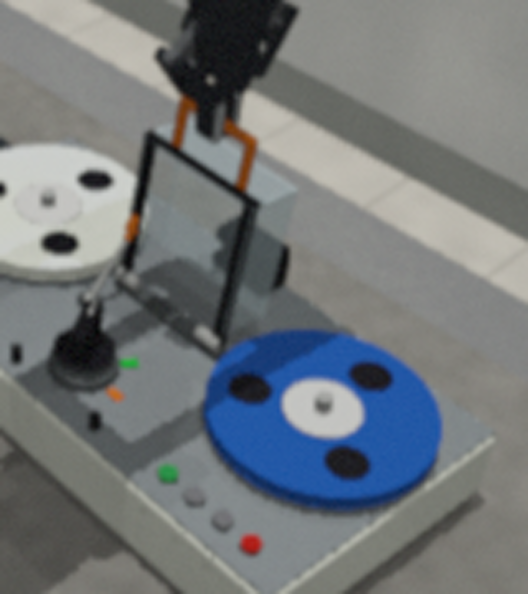

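Request:
carry_out --increments '[[[0,-0.002,-0.0004],[0,0,0],1],[[0,-0.002,-0.0004],[0,0,0],1]]'

```text
time: 9.1
tool_pos: [671.7, -3.6, 252.0]
tcp_rot: [179.2, 0.3, 86.9]
ft_force: [2.7, -0.2, -2.6]
finger_gap: 8.3
```

```bash
python3 cr.py s10; python3 st.py
```

```text
(np.float64(1.6512796677253674), np.float64(5.606708653575112)) [ 2.71349742 -0.19211851 -2.59605367] [-0.08377816 -0.75026064  0.04515879]
9.15 [671.5  -3.6 252. ] [179.18   0.28  86.92] [-4.5 17.4 71.8 -0.3 90.  -1.5] 8.072670555274822 [ 2.4  -0.48 -2.66] [-0.065 -0.665  0.045]
grasp [671.2  -3.5 271. ] d [ 0.014 -0.006 -1.   ] y [ 0.998 -0.054  0.014]
```

Request:
carry_out --increments '[[[0,0.001,0],[0,0,0],0.84],[[0,0,0],[0,0,0],0.84],[[0,0,0],[0,0,0],0.84]]'

```text
time: 9.45
tool_pos: [672.1, -3.6, 252.2]
tcp_rot: [179.2, 0.3, 86.9]
ft_force: [-0.7, 0.2, 0.6]
finger_gap: 13.9
```

```bash
python3 cr.py s11; python3 st.py wrist w11
```

```text
(np.float64(1.6535973975416058), np.float64(5.859360834232035)) [-0.65799944  0.15488344  0.60924303] [-0.01083982  0.05836223 -0.03596673]
9.5 [672.1  -3.6 252.2] [179.24   0.28  86.93] [-4.5 17.5 71.6 -0.3 90.1 -1.5] 13.897133458148609 [-0.42  0.57  0.51] [-0.047  0.01  -0.023]
grasp [671.9  -3.5 271.2] d [ 0.013 -0.006 -1.   ] y [ 0.998 -0.054  0.013]
```

View pics/w11.png

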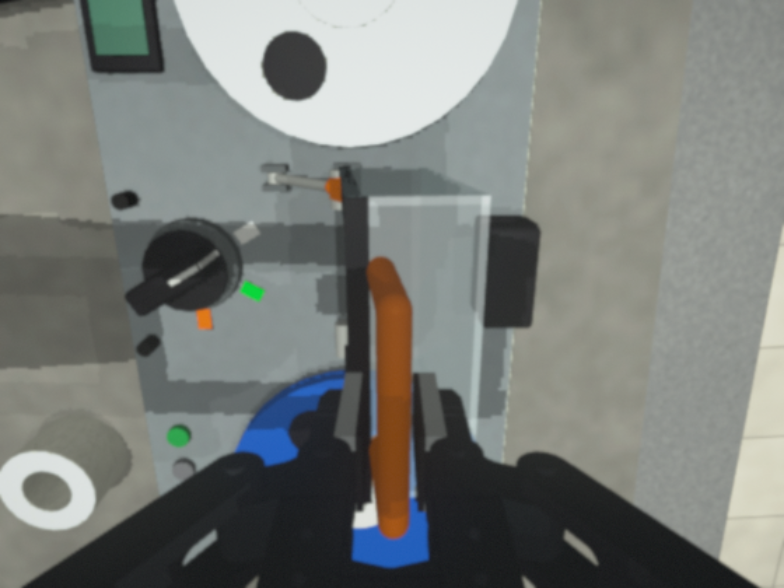

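View pics/s11.png

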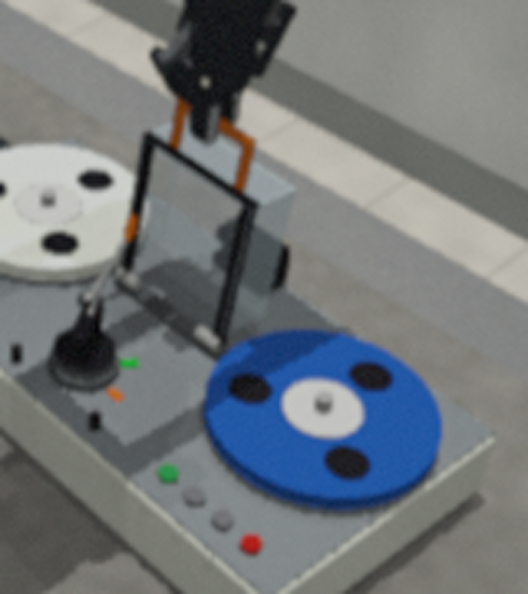

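Request:
carry_out --increments '[[[0,0.0005,0],[0,0,0],0.75],[[0,0,0],[0,0,0],0.75],[[0,0,-0.008],[0,0,0],0.72],[[0,0,-0.015],[0,0,0],0.72],[[0,0,-0.02],[0,0,0],0.72],[[0,0,-0.02],[0,0,0],0.72],[[0,0,-0.02],[0,0,0],0.72],[[0,0,0],[0,0,0],0.72],[[0,0,0],[0,0,0],0.72]]'

```text
time: 10.45
tool_pos: [671.7, -3.1, 344.4]
tcp_rot: [179.0, 0.3, 86.9]
ft_force: [-0.8, -0.1, -1.0]
finger_gap: 23.7
```

```bash
python3 cr.py s12; python3 st.py wrist w12; python3 - <<'E'
from bench import r;import pickle;from h import calof
pickle.dump(calof(r.snapshot('wrist')),open('w12.pkl','wb'))
E
```

```text
(np.float64(1.6007076731395382), np.float64(97.29672498563)) [-0.80531547 -0.11604642 -1.0388247 ] [-0.01453235 -0.01407359 -0.05137585]
10.5 [671.8  -3.1 344.7] [179.     0.28  86.93] [-4.5 17.  62.7 -0.3 99.3 -1.5] 23.83618779702449 [-0.43 -1.    0.33] [ 0.009 -0.012  0.002]
grasp [671.4  -3.  363.7] d [ 0.017 -0.006 -1.   ] y [ 0.998 -0.054  0.017]
```

View pics/w12.png

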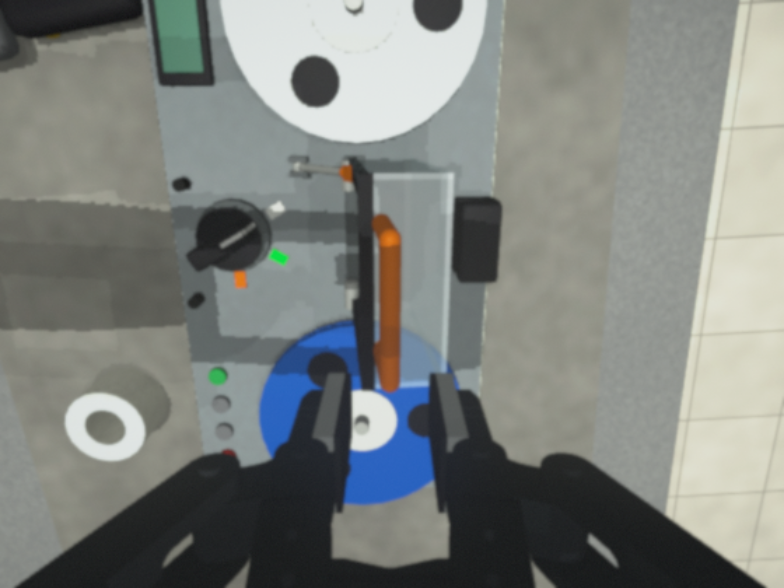

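View pics/s12.png

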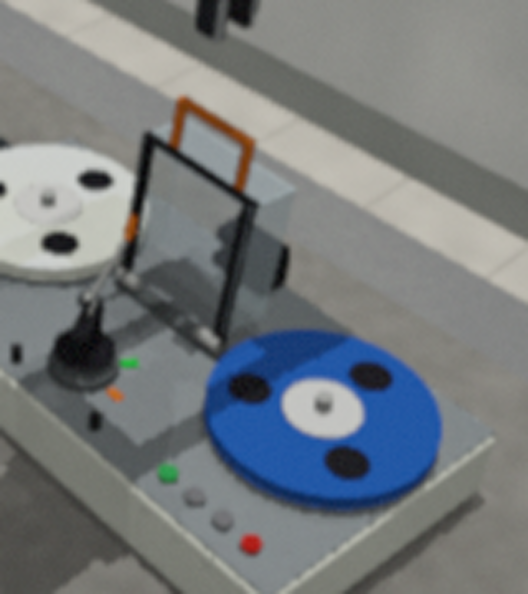

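```bash
cat >> h.py <<'E'
def down(jaw):
    a=np.radians(jaw); y=np.array([np.cos(a),np.sin(a),0]); z=np.array([0,0,-1.]); return R.from_matrix(np.c_[np.cross(y,z),y,z])
E
python3 - <<'E'
from h import *; from bench import r
s=r.sense(); 
plan(s['tool_pos'],s['tcp_rot'],[570,3,340],tool(-.055,90),close=.55)
plan([570,3,340],tool(-.055,90),[553,3,250],down(-63.4),close=.55)
E
```

```text
3
[[[0.0002,-0.0338,0.0005],[0.005,0.002,0.0],0.55],[[0.0002,-0.0338,0.0007],[0.005,0.002,0.0],0.55],[[0.0002,-0.0338,0.0009],[0.005,0.002,0.0],0.55]]
9
[[[-0.0001,-0.0019,0.01],[0.0,-0.0,0.117],0.55],[[-0.0003,-0.0019,0.01],[0.0,-0.0,0.117],0.55],[[-0.0005,-0.0018,0.01],[0.0,-0.0,0.117],0.55],[[-0.0007,-0.0017,0.01],[0.0,-0.0,0.117],0.55],[[-0.0009,-0.0016,0.01],[0.0,-0.0,0.117],0.55],[[-0.0011,-0.0015,0.01],[0.0,-0.0,0.117],0.55],[[-0.0013,-0.0014,0.01],[0.0,-0.0,0.117],0.55],[[-0.0014,-0.0012,0.01],[0.0,-0.0,0.117],0.55],[[-0.0016,-0.001,0.01],[0.0,-0.0,0.117],0.55]]
```

Request:
carry_out --increments '[[[0,-0.034,0],[0.005,0.002,0],0.55],[[0,-0.034,0],[0.005,0.002,0],0.55],[[0,-0.034,0],[0.005,0.002,0],0.55],[[0,-0.002,0.008],[0,0,0.117],0.55],[[0,-0.002,0.008],[0,0,0.117],0.55],[[-0.0005,-0.002,0.008],[0,0,0.117],0.55],[[-0.0007,-0.0017,0.008],[0,0,0.117],0.55],[[-0.001,-0.0016,0.008],[0,0,0.117],0.55],[[-0.001,-0.0015,0.008],[0,0,0.117],0.55],[[-0.0013,-0.0014,0.008],[0,0,0.117],0.55],[[-0.0014,-0.0012,0.008],[0,0,0.117],0.55],[[-0.0015,-0.001,0.005],[0,0,0.117],0.55]]'

```text
time: 11.8
tool_pos: [538.7, 4.3, 250.9]
tcp_rot: [-179.1, 1.5, 24.3]
ft_force: [-0.3, 0.1, 0.1]
finger_gap: 38.3
```

```bash
python3 st.py wrist w13; python3 - <<'E'
from h import *; from bench import r
d=r.snapshot('wrist'); cal=calof(d); s=r.sense()
print('time',s['time'])
for p in [(-77,0,132),(-77,0,102)]: print(proj('',loc2w(C,p),cal)*1.4)
M=Rt(s['tcp_rot']).as_matrix()
z=s['tool_pos'][2]
for h in (132,117,102,78): print(h,proj('',s['tool_pos']+(z-h)*M[:,2],cal)*1.4)
import pickle; pickle.dump(cal,open('w13.pkl','wb'))
print(M[:,1],np.degrees(np.arctan2(M[1,1],M[0,1])))
E
```

```text
11.8 [538.7   4.3 250.9] [-179.08    1.5    24.3 ] [-5.  -0.7 91.8  0.1 90.7 60.7] 38.2619148349953 [-0.33  0.07  0.07] [-0.011 -0.052  0.02 ]
grasp [539.3   4.2 269.8] d [-0.03   0.004 -1.   ] y [ 0.411 -0.911 -0.016]
time 11.9
[[406.88799388 260.67365078]]
[[406.08086999 246.58847524]]
132 [[389.42180685 289.11777276]]
117 [[389.42475927 281.1563587 ]]
102 [[389.42743243 273.94801519]]
78 [[389.43122053 263.73311775]]
[ 0.41378413 -0.91022118 -0.01673596] -65.55358172293633
```

View pics/w13.png

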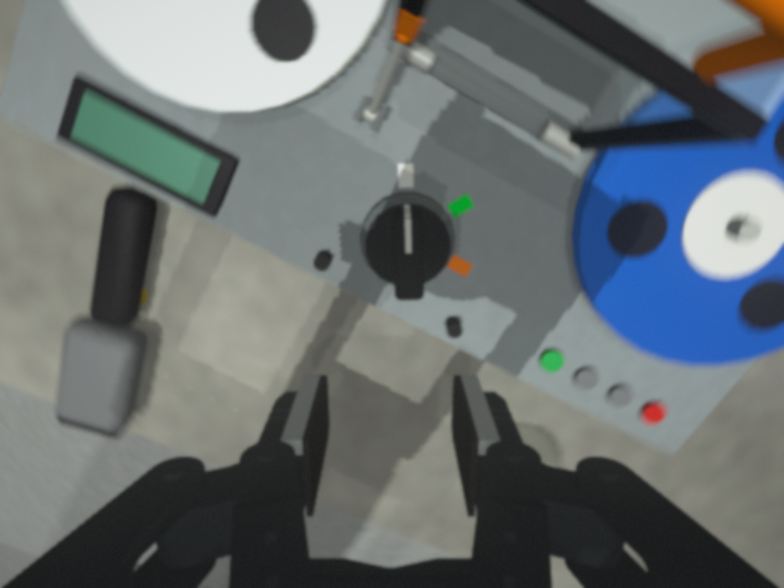

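```bash
python3 - <<'E'
import cv2,numpy as np
from bench import r
a=r.snapshot('wrist')['image'][105:225,225:365].astype(float); a=np.clip(255*(a/255)**.5,0,255).astype(np.uint8)
cv2.imwrite('pics/w13c.png',cv2.resize(a,None,fx=5,fy=5,interpolation=cv2.INTER_CUBIC))
E
```

```text
(no output)
```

View pics/w13c.png

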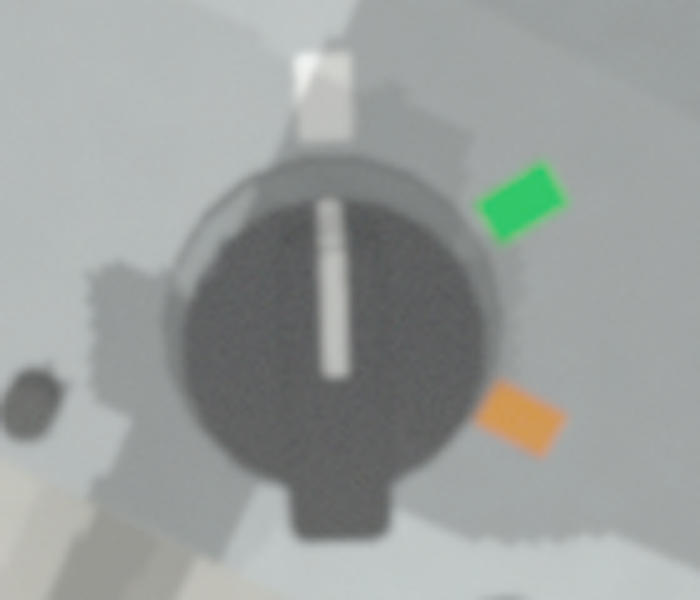

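```bash
python3 - <<'E'
from h import *
import pickle; cal=pickle.load(open('w13.pkl','rb'))
tr=lambda q:np.array(q)/5+[225,105]
b=least_squares(lambda v:np.concatenate([proj('',[[v[0],v[1],102]],cal)[0]-tr((336,340)),proj('',[[v[0],v[1],132]],cal)[0]-tr((341,393))]),[550,2]); print(b.x,b.fun)
k=b.x
def ray(q,z):
    return least_squares(lambda v:proj('',[[v[0],v[1],z]],cal)[0]-tr(q),[550,2]).x
print('axis',loc2w(C,(-77,0,0)))
# marks on deck z=78
for n,q in dict(white=(325,97),green=(523,203),orange=(521,418)).items():
    p=ray(q,78.5); print(n,p,np.degrees(np.arctan2(*(p-k)[::-1])))
for a,bq,z in [((338,378),(341,540),132),((323,200),(338,378),132)]:
    p0,p1=ray(a,z),ray(bq,z); d=p0-p1; print(d,np.degrees(np.arctan2(d[1],d[0])))
for yaw in (22,26.6,31):
    y=np.radians(yaw); print(yaw,[((proj('',[[k[0]+t*np.cos(y),k[1]+t*np.sin(y),132]],cal)[0]-[225,105])*5).round() for t in (-23,0,23)])
E
```

```text
[555.49655735   2.11647401] [ 0.09706499  0.41674851 -0.08760118 -0.38043652]
axis [[552.71643314   2.83286518   0.        ]]
white [587.6921571   18.42838603] 26.86906937686768
green [585.30476402 -19.50811052] -35.95928660437891
orange [551.27792609 -36.10894294] -96.29778752332223
[22.57632789 10.82477577] 25.6165345904676
[22.58682873 12.65275985] 29.256812278206553
22 [array([334., 540.]), array([341., 391.]), array([348., 234.])]
26.6 [array([346., 539.]), array([341., 391.]), array([335., 234.])]
31 [array([358., 539.]), array([341., 391.]), array([322., 235.])]
```

```bash
python3 - <<'E'
from h import *; from bench import r
s=r.sense(); 
plan(s['tool_pos'],s['tcp_rot'],[555,2.2,170],down(-63.5),close=.6,mm=20)
E
```

```text
5
[[[0.0032,0.002,0.0162],[-0.003,0.005,-0.006],0.6],[[0.0031,0.002,0.0162],[-0.003,0.005,-0.006],0.6],[[0.003,0.0019,0.0163],[-0.003,0.005,-0.006],0.6],[[0.0029,0.0019,0.0163],[-0.003,0.005,-0.006],0.6],[[0.0028,0.0018,0.0163],[-0.003,0.005,-0.006],0.6]]
```

Request:
carry_out --increments '[[[0.003,0.002,0.015],[-0.003,0.005,-0.006],0.6],[[0.003,0.002,0.015],[-0.003,0.005,-0.006],0.6],[[0.003,0.002,0.015],[-0.003,0.005,-0.006],0.6],[[0.003,0.002,0.015],[-0.003,0.005,-0.006],0.6],[[0.003,0.002,0.014],[-0.003,0.005,-0.006],0.6],[[0,0,0],[0,0,0],0.6]]'

```text
time: 12.55
tool_pos: [557.4, 1.9, 176.5]
tcp_rot: [180.0, -0.2, 27.9]
ft_force: [-0.8, 0.3, -0.1]
finger_gap: 33.9
```

```bash
python3 st.py wrist w14;python3 - <<'E'
from h import *; from bench import r
s=r.sense(); 
plan(s['tool_pos'],s['tcp_rot'],[555,2.2,142],down(-63.5),close=.65,mm=10)
d=r.snapshot('wrist'); cal=calof(d)
for yaw in (26.6,):
  for h in (132,102):
    y=np.radians(yaw); print(h,[(proj('',[[555+t*np.cos(y),2.2+t*np.sin(y),h]],cal)[0]*1.4).round() for t in (-23,0,23)])
E
```

```text
12.55 [557.4   1.9 176.5] [179.98  -0.18  27.92] [-5.1  2.6 96.2  0.1 81.  56.9] 33.88444049084738 [-0.79  0.3  -0.08] [-0.042  0.025  0.045]
grasp [557.3   1.8 195.5] d [ 0.003  0.001 -1.   ] y [ 0.468 -0.884  0.   ]
4
[[[-0.0006,-0.0004,0.0089],[0.0,-0.001,0.006],0.65],[[-0.0006,-0.0004,0.0089],[0.0,-0.001,0.006],0.65],[[-0.0006,-0.0004,0.0089],[0.0,-0.001,0.006],0.65],[[-0.0006,-0.0004,0.0089],[0.0,-0.001,0.006],0.65]]
132 [array([384., 400.]), array([385., 349.]), array([386., 295.])]
102 [array([384., 368.]), array([385., 323.]), array([386., 274.])]
```

View pics/w14.png

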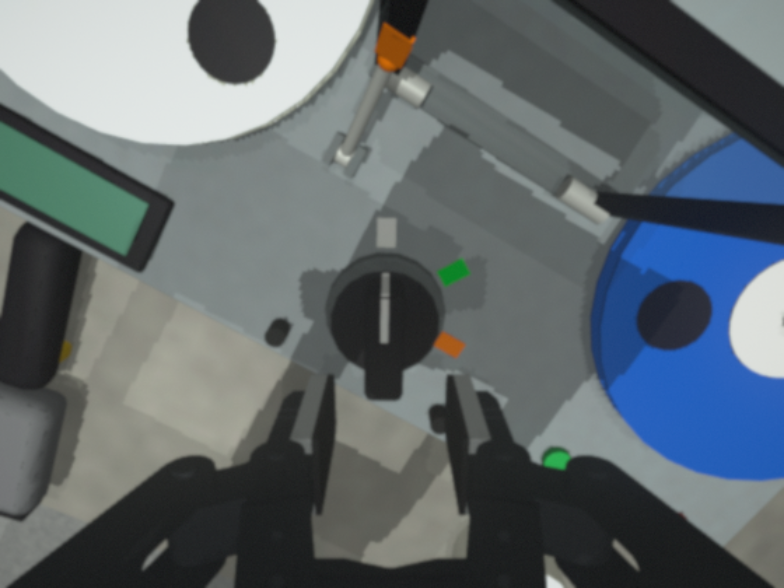

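Request:
carry_out --increments '[[[-0.0006,-0.0004,0.012],[0,-0.001,0.005],0.65],[[-0.0006,-0.0004,0.012],[0,-0.001,0.005],0.65],[[-0.0006,-0.0004,0.012],[0,-0.001,0.005],0.65],[[-0.0006,-0.0004,0.012],[0,-0.001,0.005],0.65],[[0,0,0],[0,0,0],0.65]]'

```text
time: 13.15
tool_pos: [556.7, 2.1, 129.4]
tcp_rot: [179.8, -0.2, 26.7]
ft_force: [-0.4, -0.8, -0.2]
finger_gap: 29.6
```

```bash
python3 st.py wrist w15;python3 - <<'E'
from h import *; from bench import r
s=r.sense(); 
plan(s['tool_pos'],s['tcp_rot'],[555,2.2,108],down(-63.5),close=.65,mm=7)
E
```

```text
13.15 [556.7   2.1 129.4] [179.79  -0.24  26.71] [-5.   4.6 99.2 -0.1 75.9 58.3] 29.623533697199107 [-0.39 -0.81 -0.17] [ 0.018  0.045 -0.041]
grasp [556.6   2.1 148.4] d [ 0.005 -0.001 -1.   ] y [ 0.449 -0.893  0.004]
4
[[[-0.0005,-0.0003,0.0056],[0.001,-0.001,0.001],0.65],[[-0.0005,-0.0003,0.0056],[0.001,-0.001,0.001],0.65],[[-0.0005,-0.0003,0.0056],[0.001,-0.001,0.001],0.65],[[-0.0005,-0.0003,0.0056],[0.001,-0.001,0.001],0.65]]
```

View pics/w15.png

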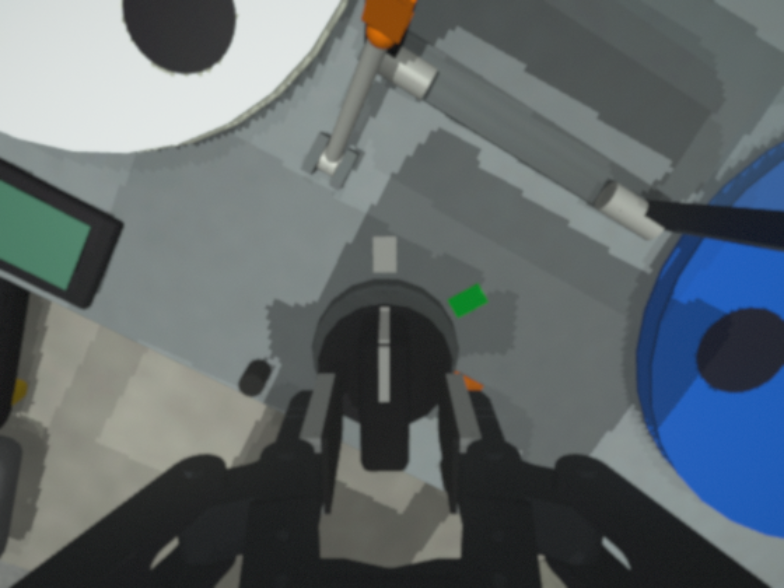

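Request:
carry_out --increments '[[[-0.0005,-0.0005,0.006],[0.001,-0.001,0],0.65],[[-0.0005,-0.0004,0.006],[0.001,-0.001,0],0.65],[[-0.0005,-0.0003,0.005],[0.001,-0.001,0],0.65],[[0,0,0.002],[0,0,0],0.65],[[0,0,0],[0,0,0],0.65]]'

```text
time: 13.7
tool_pos: [555.9, 2.4, 110.7]
tcp_rot: [179.9, -0.2, 26.7]
ft_force: [0.0, -0.4, -0.8]
finger_gap: 30.1
```

```bash
python3 st.py wrist w16
```

```text
13.7 [555.9   2.4 110.7] [179.9   -0.18  26.73] [ -5.    5.7 100.1   0.   74.   58.2] 30.057676066200504 [ 0.01 -0.44 -0.83] [-0.015  0.012  0.048]
grasp [555.9   2.4 129.7] d [ 0.004 -0.    -1.   ] y [ 0.45  -0.893  0.002]
```

View pics/w16.png

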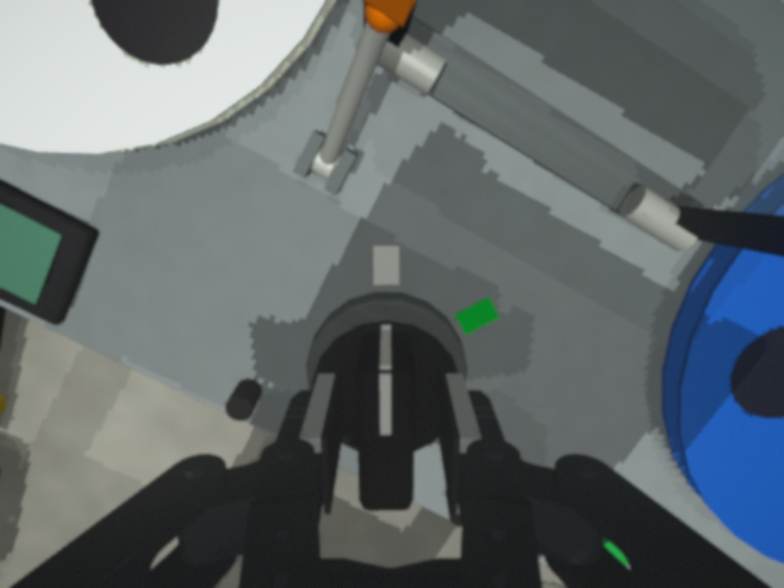

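Request:
carry_out --increments '[[[0,0,0.003],[0,0,0],0.65],[[0,0,0],[0,0,0],0.75],[[0,0,0],[0,0,0],0.85],[[0,0,0],[0,0,0],1],[[0,0,0],[0,0,0],1],[[0,0,0],[0,0,0],1]]' --newtons 60

```text
time: 14.35
tool_pos: [556.1, 3.3, 108.7]
tcp_rot: [180.0, -0.2, 26.8]
ft_force: [-0.5, 1.4, -0.2]
finger_gap: 14.9
```

```bash
python3 st.py wrist w17
```

```text
14.35 [556.1   3.3 108.7] [179.95  -0.23  26.75] [-5.000e+00  5.800e+00  1.002e+02  1.000e-01  7.380e+01  5.820e+01] 14.890211957660213 [-0.46  1.36 -0.16] [0.078 0.04  0.057]
grasp [556.    3.3 127.7] d [ 0.004  0.001 -1.   ] y [ 0.45  -0.893  0.001]
```

View pics/w17.png

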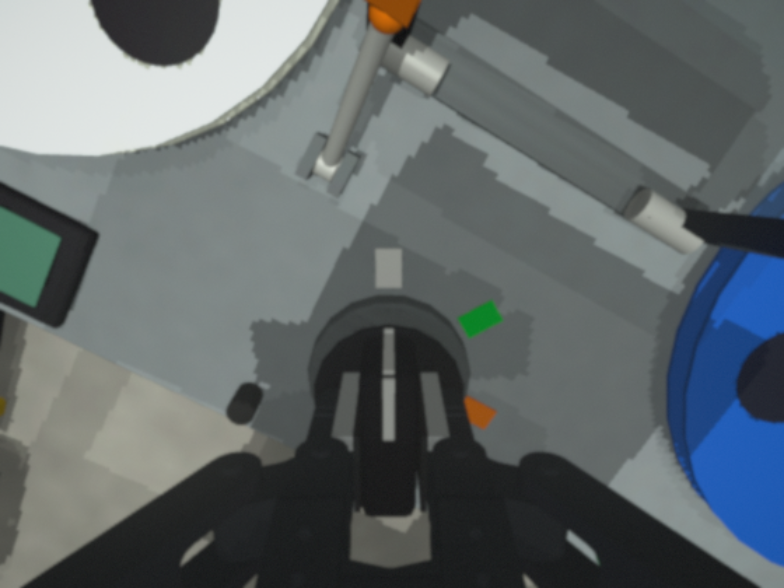

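Request:
carry_out --increments '[[[0,0,0.001],[0,0,0],1]]'

```text
time: 14.5
tool_pos: [556.2, 3.3, 108.0]
tcp_rot: [180.0, -0.2, 26.7]
ft_force: [-1.5, 0.4, 3.2]
finger_gap: 14.5
```

Request:
carry_out --increments '[[[0,0,0.001],[0,0,0],1]]'

```text
time: 14.6
tool_pos: [556.2, 3.3, 107.2]
tcp_rot: [180.0, -0.2, 26.7]
ft_force: [-3.3, 1.6, 4.4]
finger_gap: 14.8
```

Request:
carry_out --increments '[[[0,0,0.001],[0,0,0],1]]'

```text
time: 14.7
tool_pos: [556.2, 3.3, 106.4]
tcp_rot: [179.9, -0.2, 26.7]
ft_force: [-3.6, 0.8, 4.7]
finger_gap: 14.9
```

Request:
carry_out --increments '[[[0,0,0.001],[0,0,0],1]]'

```text
time: 14.8
tool_pos: [556.2, 3.3, 105.5]
tcp_rot: [180.0, -0.2, 26.7]
ft_force: [-3.1, 1.2, 5.6]
finger_gap: 15.1
```

Request:
carry_out --increments '[[[0,0,0.001],[0,0,0],1]]'

```text
time: 14.9
tool_pos: [556.2, 3.4, 104.7]
tcp_rot: [179.9, -0.2, 26.8]
ft_force: [-3.9, 1.6, 5.5]
finger_gap: 14.8
```

Request:
carry_out --increments '[[[0,0,0.001],[0,0,0],1]]'

```text
time: 15.0
tool_pos: [556.2, 3.4, 103.9]
tcp_rot: [179.9, -0.2, 26.7]
ft_force: [-3.6, 2.3, 6.6]
finger_gap: 15.0
```

Request:
carry_out --increments '[[[0,0,0.0008],[0,0,0],1]]'

```text
time: 15.1
tool_pos: [556.2, 3.4, 103.4]
tcp_rot: [179.9, -0.2, 26.8]
ft_force: [-5.2, 1.3, 6.2]
finger_gap: 15.2
```

Request:
carry_out --increments '[[[0,0,0.0008],[0,0,0],1]]'

```text
time: 15.2
tool_pos: [556.2, 3.4, 102.9]
tcp_rot: [179.9, -0.2, 26.8]
ft_force: [-5.4, 1.4, 7.0]
finger_gap: 14.8
```

Request:
carry_out --increments '[[[0,0,0.0008],[0,0,0],1]]'

```text
time: 15.3
tool_pos: [556.2, 3.4, 102.4]
tcp_rot: [179.9, -0.2, 26.8]
ft_force: [-5.8, 0.9, 7.8]
finger_gap: 14.9
```

Request:
carry_out --increments '[[[0,0,0.0008],[0,0,0],1]]'

```text
time: 15.4
tool_pos: [556.3, 3.3, 102.1]
tcp_rot: [179.9, -0.2, 26.8]
ft_force: [-4.7, 0.9, 7.9]
finger_gap: 15.0
```

Request:
carry_out --increments '[[[-0.0003,-0.0002,0.001],[0,0,0],1]]'

```text
time: 15.5
tool_pos: [556.2, 3.3, 101.6]
tcp_rot: [179.9, -0.3, 26.8]
ft_force: [-3.2, 1.4, 8.2]
finger_gap: 15.0
```

Request:
carry_out --increments '[[[-0.0003,-0.0002,0.001],[0,0,0],1]]'

```text
time: 15.6
tool_pos: [556.2, 3.4, 101.3]
tcp_rot: [179.9, -0.3, 26.8]
ft_force: [-5.1, 1.3, 7.9]
finger_gap: 14.7
```

Request:
carry_out --increments '[[[-0.0003,-0.0002,0.001],[0,0,0],1]]'

```text
time: 15.7
tool_pos: [556.2, 3.4, 101.0]
tcp_rot: [179.9, -0.4, 26.8]
ft_force: [-4.7, 1.5, 7.9]
finger_gap: 14.5
```

Request:
carry_out --increments '[[[-0.0003,-0.0002,0.001],[0,0,0],1]]'

```text
time: 15.8
tool_pos: [556.2, 3.4, 100.8]
tcp_rot: [179.8, -0.4, 26.8]
ft_force: [-4.0, 1.6, 7.8]
finger_gap: 14.8
```

```bash
python3 st.py
```

```text
15.8 [556.2   3.4 100.8] [179.85  -0.39  26.76] [-5.000e+00  6.100e+00  1.007e+02  1.000e-01  7.270e+01  5.820e+01] 14.794135955911917 [-4.04  1.58  7.76] [ 0.117  0.856 -0.017]
grasp [556.1   3.4 119.8] d [ 0.007  0.001 -1.   ] y [ 0.45  -0.893  0.003]
```

Request:
carry_out --increments '[[[-0.0003,-0.0002,0.0014],[0,0,0],1]]'

```text
time: 15.9
tool_pos: [556.2, 3.4, 100.1]
tcp_rot: [179.8, -0.4, 26.8]
ft_force: [-5.0, 1.2, 8.5]
finger_gap: 14.9
```

Request:
carry_out --increments '[[[-0.0003,-0.0002,0.0014],[0,0,0],1]]'

```text
time: 16.0
tool_pos: [556.3, 3.4, 99.9]
tcp_rot: [179.8, -0.5, 26.8]
ft_force: [-7.3, 1.3, 15.8]
finger_gap: 14.8
```

Request:
carry_out --increments '[[[-0.0003,-0.0002,0.0011],[0,0,0],1]]'

```text
time: 16.1
tool_pos: [556.2, 3.4, 99.9]
tcp_rot: [179.8, -0.5, 26.8]
ft_force: [-8.0, 1.4, 11.9]
finger_gap: 14.9
```

Request:
carry_out --increments '[[[-0.0003,-0.0002,0.0011],[0,0.002,0],1]]'

```text
time: 16.2
tool_pos: [556.2, 3.4, 99.9]
tcp_rot: [179.7, -0.6, 26.8]
ft_force: [-6.0, 1.7, 12.0]
finger_gap: 14.6
```

Request:
carry_out --increments '[[[-0.0004,0,0.0011],[0,0.002,0.05],1]]'

```text
time: 16.3
tool_pos: [556.2, 3.2, 99.9]
tcp_rot: [179.7, -0.8, 23.9]
ft_force: [-5.9, 2.0, 11.4]
finger_gap: 14.5
```

Request:
carry_out --increments '[[[-0.0004,0,0.0011],[0,0.002,0.06],1]]'

```text
time: 16.4
tool_pos: [556.2, 2.9, 99.9]
tcp_rot: [179.8, -1.0, 20.4]
ft_force: [-5.8, 1.8, 11.8]
finger_gap: 15.1
```

```bash
python3 st.py
```

```text
16.4 [556.2   2.9  99.9] [179.78  -0.99  20.35] [ -5.1   5.6 101.4   0.2  72.   64.4] 15.116316666378065 [-5.79  1.84 11.78] [-0.012  1.25   0.057]
grasp [555.8   2.9 118.9] d [ 0.018  0.002 -1.   ] y [ 0.348 -0.938  0.004]
```

Request:
carry_out --increments '[[[-0.0003,0.0001,0.0011],[0,-0.003,0.08],1],[[-0.0003,0.0001,0.0011],[0,-0.003,0.08],1]]'

```text
time: 16.6
tool_pos: [556.3, 2.4, 99.9]
tcp_rot: [179.9, -0.8, 10.9]
ft_force: [-6.1, 1.2, 9.7]
finger_gap: 14.7
```

Request:
carry_out --increments '[[[-0.0003,0.0001,0.0011],[0,-0.003,0.08],1],[[-0.0003,0.0001,0.0011],[0,-0.003,0.08],1]]'

```text
time: 16.8
tool_pos: [556.4, 1.8, 99.9]
tcp_rot: [179.9, -0.5, 1.3]
ft_force: [-6.5, 0.4, 12.8]
finger_gap: 14.7
```

Request:
carry_out --increments '[[[-0.0003,0.0001,0.0011],[0,-0.003,0.08],1],[[-0.0003,0.0001,0.0011],[0,-0.003,0.08],1]]'

```text
time: 17.0
tool_pos: [556.4, 1.3, 99.9]
tcp_rot: [179.9, -0.2, -8.2]
ft_force: [-7.0, 0.5, 11.8]
finger_gap: 14.6
```

```bash
python3 st.py
```

```text
17.0 [556.4   1.3  99.9] [179.94  -0.22  -8.23] [-5.100e+00  6.400e+00  1.005e+02 -1.000e-01  7.280e+01  9.310e+01] 14.567597689787783 [-6.97  0.53 11.76] [-0.087  1.252 -0.021]
grasp [556.3   1.3 118.9] d [ 0.004 -0.002 -1.   ] y [-0.143 -0.99   0.001]
```

Request:
carry_out --increments '[[[-0.0003,0.0001,0.0011],[0,-0.001,0.08],1],[[-0.0003,0.0001,0.0011],[0,-0.001,0.08],1]]'

```text
time: 17.2
tool_pos: [556.2, 0.7, 99.9]
tcp_rot: [179.9, -0.2, -17.8]
ft_force: [-7.3, 0.7, 12.6]
finger_gap: 15.1
```

Request:
carry_out --increments '[[[-0.0003,0.0001,0.0011],[0,-0.001,0.08],1],[[-0.0003,0.0001,0.0011],[0,-0.001,0.08],1]]'

```text
time: 17.4
tool_pos: [555.9, 0.2, 99.9]
tcp_rot: [179.9, -0.1, -27.3]
ft_force: [-7.5, 0.2, 12.8]
finger_gap: 14.8
```

Request:
carry_out --increments '[[[-0.0003,0.0001,0.0011],[0,-0.001,0.08],1],[[-0.0003,0.0001,0.0011],[0,-0.001,0.03],1],[[-0.0003,0.0001,0.0011],[0,0,0],1]]'

```text
time: 17.7
tool_pos: [555.6, -0.2, 99.9]
tcp_rot: [179.9, -0.1, -34.1]
ft_force: [-5.9, 0.9, 11.7]
finger_gap: 14.8
```

```bash
python3 st.py wrist w18
```

```text
17.7 [ 5.556e+02 -2.000e-01  9.990e+01] [ 1.7992e+02 -1.2000e-01 -3.4060e+01] [-5.200e+00  6.500e+00  1.005e+02 -1.000e-01  7.300e+01  1.189e+02] 14.792560807791645 [-5.88  0.86 11.69] [ 0.12   1.228 -0.004]
grasp [ 5.556e+02 -1.000e-01  1.189e+02] d [ 0.001 -0.002 -1.   ] y [-0.56  -0.828  0.001]
```

View pics/w18.png

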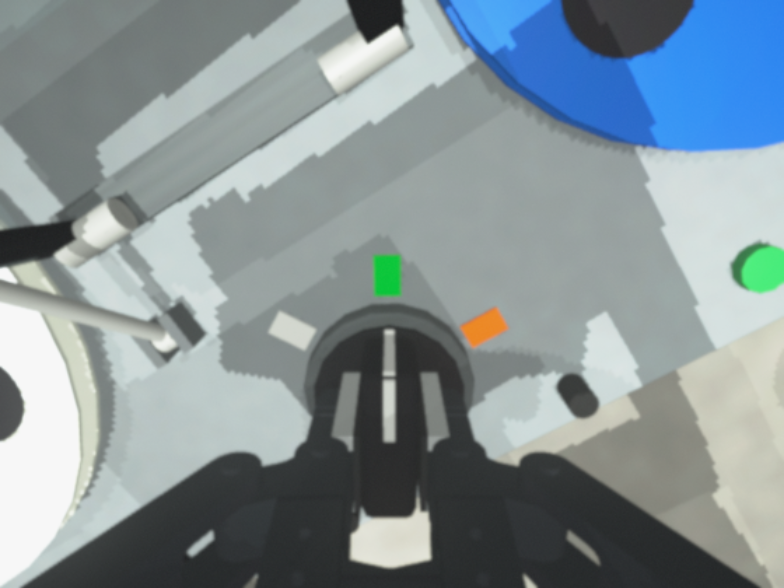

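Request:
carry_out --increments '[[[0,0,0.0003],[0,0,0],1]]'

```text
time: 17.85
tool_pos: [555.7, -0.2, 100.3]
tcp_rot: [179.9, -0.1, -34.0]
ft_force: [-4.8, 2.4, 8.2]
finger_gap: 14.9
```

Request:
carry_out --increments '[[[0,0,-0.0005],[0,0,0],1]]'

```text
time: 17.95
tool_pos: [555.6, -0.2, 101.3]
tcp_rot: [179.9, -0.1, -34.0]
ft_force: [-5.4, 1.9, 8.3]
finger_gap: 15.0
```

Request:
carry_out --increments '[[[0,0,-0.0006],[0,0,0],1]]'

```text
time: 18.05
tool_pos: [555.6, -0.2, 102.5]
tcp_rot: [179.9, -0.1, -34.0]
ft_force: [-4.5, 1.2, 7.5]
finger_gap: 15.0
```

```bash
python3 st.py
```

```text
18.05 [ 5.556e+02 -2.000e-01  1.025e+02] [ 1.7991e+02 -1.2000e-01 -3.4020e+01] [-5.200e+00  6.300e+00  1.004e+02 -1.000e-01  7.330e+01  1.188e+02] 14.960777602689598 [-4.51  1.17  7.52] [0.098 0.933 0.006]
grasp [ 5.556e+02 -1.000e-01  1.215e+02] d [ 0.001 -0.002 -1.   ] y [-0.559 -0.829  0.002]
```

Request:
carry_out --increments '[[[0,0,-0.0008],[0,0,0],1],[[0,0,-0.0008],[0,0,0],1],[[0,0,-0.0008],[0,0,0],1]]'

```text
time: 18.35
tool_pos: [555.5, -0.2, 105.9]
tcp_rot: [179.9, -0.1, -34.0]
ft_force: [-2.8, 1.6, 5.0]
finger_gap: 15.0
```

Request:
carry_out --increments '[[[0,0,-0.0006],[0,0,0],1],[[0,0,-0.0006],[0,0,0],1]]'

```text
time: 18.55
tool_pos: [555.5, -0.2, 107.3]
tcp_rot: [179.9, -0.1, -34.0]
ft_force: [-2.7, 0.9, 3.9]
finger_gap: 14.7
```

```bash
python3 st.py
```

```text
18.55 [ 5.555e+02 -2.000e-01  1.073e+02] [ 1.799e+02 -1.200e-01 -3.401e+01] [-5.200e+00  6.000e+00  1.002e+02 -1.000e-01  7.380e+01  1.188e+02] 14.679310554123859 [-2.66  0.88  3.88] [ 0.058  0.602 -0.003]
grasp [ 5.555e+02 -1.000e-01  1.263e+02] d [ 0.001 -0.003 -1.   ] y [-0.559 -0.829  0.002]
```

Nearly up. A little more, then open and let it finish on its own spring.

Request:
carry_out --increments '[[[0,0,-0.0005],[0,0,0],1],[[0,0,-0.0005],[0,0,0],1]]'

```text
time: 18.75
tool_pos: [555.5, -0.2, 108.2]
tcp_rot: [179.9, -0.1, -34.0]
ft_force: [-2.1, 0.9, 2.8]
finger_gap: 14.6
```

Request:
carry_out --increments '[[[0,0,0],[0,0,0],0.8],[[0,0,0],[0,0,0],0.7],[[0,0,0],[0,0,0],0.65],[[0,0,0],[0,0,0],0.65]]'

```text
time: 19.15
tool_pos: [556.0, -0.6, 107.3]
tcp_rot: [179.9, -0.2, -34.0]
ft_force: [-1.6, 0.4, -0.0]
finger_gap: 30.0
```

```bash
python3 st.py wrist w19
```

```text
19.15 [556.   -0.6 107.3] [179.91  -0.18 -34.02] [ -5.2   6.  100.1  -0.2  73.7 118.8] 29.98508949660513 [-1.61  0.41 -0.05] [-0.091 -0.028  0.011]
grasp [ 5.559e+02 -5.000e-01  1.263e+02] d [ 0.002 -0.003 -1.   ] y [-0.56  -0.829  0.002]
```

View pics/w19.png

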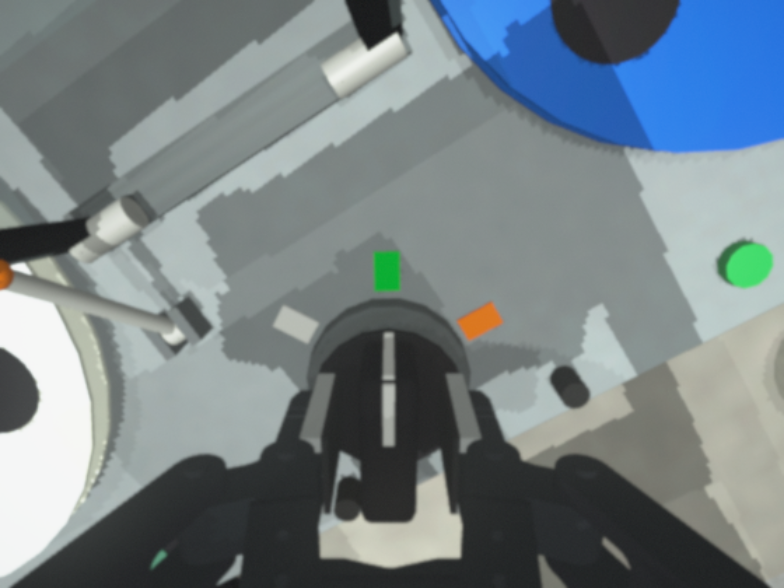

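Request:
carry_out --increments '[[[0,0,-0.008],[0,0,0],0.65],[[0,0,-0.015],[0,0,0],0.65],[[0,0,-0.02],[0,0,0],0.65],[[0,0,-0.025],[0,0,0],0.65],[[0,0,-0.025],[0,0,0],0.65],[[0,0,-0.025],[0,0,0],0.65],[[0,0,-0.025],[0,0,0],0.65],[[0,0,0],[0,0,0],0.65],[[0,0,0],[0,0,0],0.65],[[0,0,0],[0,0,0],0.65]]'

```text
time: 20.2
tool_pos: [556.4, -0.3, 266.4]
tcp_rot: [-179.9, -0.6, -34.0]
ft_force: [-1.1, 0.1, -0.2]
finger_gap: 30.0
```

```bash
python3 st.py wrist w20; python3 cr.py s20;  python3 - <<'E'
from h import *; from bench import r
d=r.snapshot('wrist'); cal=calof(d); print(r.sense()['time'])
for yaw in (-33.5,):
  for h in (132,124,102): 
    y=np.radians(yaw); print(h,[(proj('',[[555+t*np.cos(y),1.5+t*np.sin(y),h]],cal)[0]*1.4).round() for t in (-23,0,23)])
E
```

```text
20.2 [ 5.564e+02 -3.000e-01  2.664e+02] [-179.88   -0.57  -34.03] [ -5.2  -0.5  89.9  -0.2  90.  118.8] 29.98909507710193 [-1.14  0.1  -0.19] [ 0.008 -0.007 -0.019]
grasp [ 5.562e+02 -2.000e-01  2.854e+02] d [ 0.009 -0.004 -1.   ] y [-0.56  -0.829 -0.002]
(np.float64(1.0721783870161792), np.float64(36.839988881138396)) [1.08277258 0.12301034 0.14365283] [ 0.01065028  0.02603686 -0.03506593]
20.35
132 [array([390., 324.]), array([390., 286.]), array([390., 246.])]
124 [array([390., 319.]), array([390., 282.]), array([390., 243.])]
102 [array([390., 307.]), array([390., 272.]), array([390., 235.])]
```

View pics/w20.png

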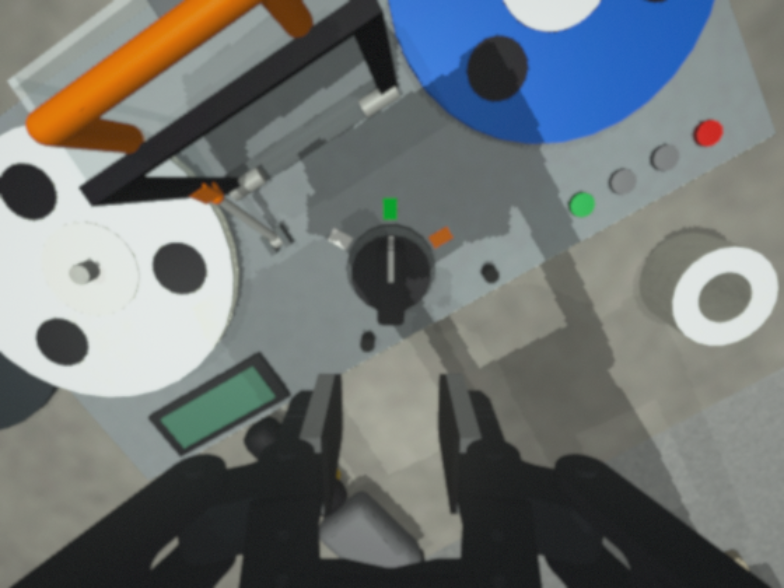

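View pics/s20.png

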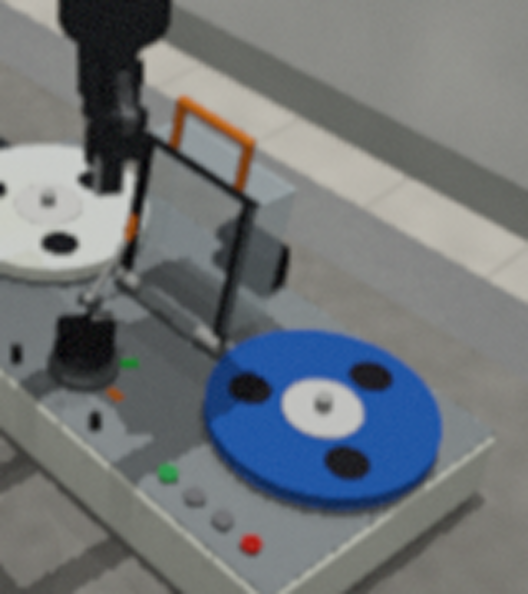

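```bash
python3 - <<'E'
from bench import r
print(r.hand_in()); print(r.sense()['time'])
E
```

```text
the job is handed in; nothing more can be done
None
the job is handed in; nothing more can be done
```

The selector is on the green mark and locked, and the guard stands open on its stay. I handed the job in at about 20 s; the hand-in reports no verdict.

- **Guard:** I lifted it by the orange handle to about 1.81 rad. I then eased it back until the stay took the load, tested that with the fingers barely open, and let go. It has stood by itself in every picture since. My angle estimate came from the gripper position. It read about 1.65 rad at release, a little under the expected 1.67 to 1.69, so I trust it to about 0.02 rad.
- **Selector push:** I pushed it down in small steps. It landed about 8.6 mm down, at a total of 15.8 N for one step. Taking off about 9 N for the spring leaves roughly 7 N on the stop. I held it at about 10 to 13 N while turning.
- **Selector turn:** I turned it clockwise by 60.8 degrees (1.06 rad). It rose freely under its spring while I held it, and I let go just short of the top.
- **Last checks:** The wrist picture shows the pointer lined up with the green mark and the end of the grip bar where it should be with the knob fully up. The arm is clear of everything. I saw no sign that the spare reel, label roll or scanner moved, but I did not measure their positions. During the push there was a sideways force on the gripper of up to about 8 N, caused by slight off-centring, and it did no harm that I could see.

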